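# Load a laboratory balance with stacked check weights under its hood

## Task

Get the balance ready for its check: swing its clear hood right up out of the way, set the shallow metal dish on the middle of the weighing pan, and stack the three steel weights in the dish, the largest at the bottom, then the medium one, the smallest on top, each standing flat and centred on what is below it. Then lower the hood fully closed over the stack, and leave the bottle and the blue tip box where they stand.

Things in the scene. Friction and masses are not known exactly. Their poses are not given: they have to be found in the camera images.
- balance: white laboratory balance fixed on the bench, 245 mm deep, 180 mm wide, flat top 50 mm above the bench, grey display strip along the front. Origin: on the bench under the pan's centre; x to its rear (away from the operator), y to its left, z up; body spans x -145 to +100 mm. Round metal pan: 80 mm diameter, top 55 mm above the origin
- hood (a joint): angle of the clear hood over the pan (open-bottomed box 160 x 160 mm, 80 mm high, 4 mm walls, grey edging), hinged along balance y at its lower rear edge: 0 closed, grows as the front lifts, 1.57 upright behind the pan, stop 1.7. May start ajar. Stiff hinge, stays where left: about 5 N at the knob lifts it, 1 to 3 N lowers it. From 1.5 on it overhangs nothing
- hood_hinge (a point): point on the hood's hinge line, midway across: 85 mm behind the pan's centre, 50 mm above the bench. Its axes turn with the hood
- hood_knob (a point): centre of the grey grip on the hood's front: a round bar 16 mm in diameter, 22 mm long, lying along balance y; pinched from above across its two ends (closing along y) it turns between the fingers as the hood swings. 32 mm off the front face on a stem 10 mm wide, 8 mm thick; when closed 192 mm in front of the hinge, 45 mm above it, 35 mm below the hood's top
- dish: shallow round metal weighing dish, 60 mm outside diameter, 9 mm high, wall 2.5 mm, so 55 mm inside, inner floor 3 mm above its underside, 30 g, standing on the bench the right way up. Pick it across its outside. Origin: centre of its underside, z up
- weight_large: the largest of three plain stainless-steel cylinder weights: 40 mm diameter, 20 mm high, flat top and bottom, about 200 g, standing upright on the bench. Origin: centre of its underside, z up
- weight_medium: the medium of three plain stainless-steel cylinder weights: 30 mm diameter, 18 mm high, flat top and bottom, about 100 g, standing upright on the bench. Origin: centre of its underside, z up
- weight_small: the smallest of three plain stainless-steel cylinder weights: 22 mm diameter, 16.7 mm high, flat top and bottom, about 50 g, standing upright on the bench. Origin: centre of its underside, z up
- bottle: bystander, clear glass bottle with black cap, 70 mm diameter, 130 mm high, standing loose. Not to be disturbed. Origin: centre of its underside
- tip_box: bystander, blue plastic pipette-tip box, 120 x 80 mm, 63 mm high, standing loose. Not to be disturbed. Origin: centre of its underside

How it is judged:
On the way, in this order (a step that is already met when the one before it is completed fails the run):
1. the hood is swung up (past about 57 degrees) (value of joint hood above 1 rad), for 0.2 s.
2. the dish is on the middle of the pan (horizontal distance between dish and balance below 0.012 m and z of dish in the frame of balance between 0.052 and 0.058 m and angle between dish's own z axis and vertical below 0.1 rad), for 0.2 s.
3. the largest weight stands in the dish (horizontal distance between weight_large and dish below 0.01 m and z of weight_large in the frame of dish between 0 and 0.006 m and angle between weight_large's own z axis and vertical below 0.1 rad), for 0.2 s.
4. the medium weight stands on the largest (horizontal distance between weight_medium and weight_large below 0.008 m and z of weight_medium in the frame of weight_large between 0.017 and 0.023 m and angle between weight_medium's own z axis and vertical below 0.1 rad), for 0.2 s.
5. the smallest weight stands on the medium one (horizontal distance between weight_small and weight_medium below 0.007 m and z of weight_small in the frame of weight_medium between 0.015 and 0.021 m and angle between weight_small's own z axis and vertical below 0.1 rad), for 0.2 s.
At the end, for the whole second after the job is handed in: The dish lies flat on the pan within 12 mm of its centre; the largest weight stands in the dish within 10 mm of its centre, the medium one on it within 8 mm, the smallest on that within 7 mm, all upright (within 0.1 rad) and at rest; the hood is closed (below 0.05 rad) (all of step 2 and all of step 3 and all of step 4 and all of step 5 and value of joint hood below 0.05 rad and linear speed of each of dish, weight_large, weight_medium, weight_small below 0.02 m/s); the robot touches nothing.
It fails at once if the bottle is shifted by more than 20 mm (distance of bottle from where it was at the start of the episode above 0.02 m).
It fails at once if the tip box is shifted by more than 20 mm (distance of tip_box from where it was at the start of the episode above 0.02 m).
It also fails if it takes over 141 s, if anything falls off the work surface, if the arm or the gripper's body presses on something with over 40 N, if the wrist force passes 120 N, or if a joint passes its speed limit or range.

## Robot

A 7-joint arm with a two-finger parallel gripper is mounted at the origin on the work surface. World frame = base frame: x ahead of the robot, y to its left, z up, the work surface at z = 0. Lengths are in m, angles in rad, forces in N, time in s.
With the tool pointing down it reaches from about 0.425 to 0.975 m from the base axis. Payload 16.7 kg.
Tool frame: the origin (TCP) lies at the very end of the fingers, on their centre line; the grasp point (between the pads) lies 19 mm behind it; x points along the fingers, y is the direction in which the jaws open and shut, and the axes are right-handed (so a half turn about x gives the same grasp; the last joint's range is limited). The gripper opens to 85 mm and grips with 20 to 120 N. Pads are 22 mm wide; open, the fingers measure 114 mm over their backs; the gripper's body (76 mm by 85 mm) begins 54 mm behind the grasp point. The pads swing forward as they close: fully open they stand 13 mm farther back than shut.
Start: joints at [-1.474, 0.426, 0.074, 1.606, -0.034, 1.111, -0.067], TCP at [0.164, 0.655, 0.231] pointing down, gripper open.
Joint ranges: [-2.85, 2.85], [-0.5, 2.14], [-1.23, 1.37], [0.21, 2.46], [-1.02, 4.16], [0.16, 2.05], [-2.73, 2.73]. Speed limits (rad/s): [1.89, 1.89, 2.39, 2.39, 3.01, 3.01, 3.01].

## Interface

Orientations are given as a unit quaternion [x, y, z, w].
In Python, from station import env, imaging gives the robot as it stands. The module is installed in compiled form; this text tells all that it offers.
- The arm moves only by the tool move_arm, never from a script. Its argument "moves" is a list that holds one entry, the list of rows, each a list of 7 numbers: the shift along the world's x, y, z in m, then the turn, a rotation vector about the world's x, y, z in degrees, then the finger opening in m, from 0 to 0.0854. In form: [[[dx, dy, dz, ax, ay, az, gripper], ...]]. A call has 1 to 10 rows; each row shifts and turns the commanded pose from where the row before left it; what a row does not reach is not made up. A row lasts 1/10 s, in which the tool goes at most 50 mm and 8.59 degrees, less where a joint would pass 70% of its speed; a pose out of reach is approached as far as the arm can. A call with a gripper value outside its range is refused whole. The fingers move at their own pace and stop on an object; "newtons" is the grip in N (left out, the last holds). Time passes only in rows, so rows that do not move let the fingers close. It gives the time, the measured TCP pose, the force and the opening at its end, in the units of the state.
- env.state(): the state, without advancing time (a new reading comes with each control period).
- imaging.read_camera(name): name is "side" or "top"; returns a dict with "frame" (384x512x3 uint8, red, green, blue), "camera_matrix" (3x3 intrinsics, pixels), "T" (4x4, takes a point from camera to world coordinates). Camera axes: x right, y up, looking along -z (the intrinsics and any distortion apply to the point x, -y, -z); pixel columns grow to the right and rows downward; lengths in m; the calibration is good to about 2 mm. A picture is of the moment at which its call begins. There is no depth.
- env.close_job(): hands the job in, once; it reports no verdict.
The state is a dict: "t": time; "joint_pos": joint angles; "joint_velocities": joint speeds; "joint_torque": joint torques, N m; "eef_pos": TCP position; "tcp_rot": TCP orientation; "force": force on the tool from outside, world axes, zero at the start; "ft_torque": the same for the moment, N m; "finger_gap": finger opening in m.
Only numpy, scipy, OpenCV 4.12 (cv2) and the standard library are available. Lean on these libraries where they do the work, as an engineer would, in place of code of your own. Each camera call takes 0.05 s, during which the arm holds its last target. There are 200 camera calls.

## Working session

There is one attempt and no reset: what is moved stays moved. The work goes in short steps, Python scripts to look and compute and a tool call to move; the robot and the scene stay as the last step left them, time stands still between calls to the robot, and variables do not carry over. Pictures are saved under pics/ and viewed, about 12 in all and at most 16, crops included, and the job is handed in when it is done.

Besides the shell and the picture viewer there is one more tool, called after "Emit:" as name(argument=value, ...) on one line, values as JSON. move_arm: Moves the arm, as the interface text tells. Its arguments: {"type":"object","properties":{"moves":{"type":"array"},"newtons":{"type":"number"}},"required":["moves"]}

```bash
mkdir -p pics; ls; cat > h.py <<'E'
import numpy as np, cv2
from station import env, imaging
def snap(name, path=None):
    d=imaging.read_camera(name)
    if path: cv2.imwrite(path, cv2.cvtColor(d["frame"],cv2.COLOR_RGB2BGR))
    return d
def ray(d,u,v):
    K=np.array(d["camera_matrix"]);T=np.array(d["T"])
    a=np.linalg.solve(K,[u,v,1.]); r=T[:3,:3]@np.array([a[0],-a[1],-a[2]])
    return T[:3,3],r/np.linalg.norm(r)
def onplane(d,u,v,z):
    o,r=ray(d,u,v); return o+r*(z-o[2])/r[2]
def cross(d1,p1,d2,p2):
    o1,r1=ray(d1,*p1);o2,r2=ray(d2,*p2)
    s=np.linalg.lstsq(np.c_[r1,-r2],o2-o1,rcond=None)[0]
    a,b=o1+r1*s[0],o2+r2*s[1]; return (a+b)/2,np.linalg.norm(a-b)
def proj(d,P):
    K=np.array(d["camera_matrix"]);T=np.array(d["T"])
    c=T[:3,:3].T@(np.array(P)-T[:3,3]); q=K@np.array([c[0],-c[1],-c[2]]); return q[:2]/q[2]
E
python3 - <<'E'
from h import *
import pickle
a=snap("side","pics/s0.png");b=snap("top","pics/t0.png")
pickle.dump((a,b),open("d0.pkl","wb"))
for d in(a,b): print(np.round(d["T"],3),d["camera_matrix"],d.keys())
print(env.state())
E
```

```text
pics
[[ 0.81   0.439 -0.388  0.194]
 [-0.586  0.602 -0.543 -0.514]
 [-0.005  0.667  0.745  0.797]
 [ 0.     0.     0.     1.   ]] [[384.70343478   0.         263.82069671]
 [  0.         384.70343478 201.17986869]
 [  0.           0.           1.        ]] dict_keys(['frame', 'camera_matrix', 'T'])
[[-0.01   0.995 -0.103  0.455]
 [-1.    -0.009  0.004 -0.006]
 [ 0.003  0.103  0.995  1.013]
 [ 0.     0.     0.     1.   ]] [[353.97477855   0.         250.56613332]
 [  0.         353.97477855 199.00246728]
 [  0.           0.           1.        ]] dict_keys(['frame', 'camera_matrix', 'T'])
{'t': 0.1, 'joint_pos': array([-1.47448961,  0.42665492,  0.07383295,  1.60655872, -0.03411694,
        1.11084552, -0.06710153]), 'joint_velocities': array([ 0.00118237, -0.00194393,  0.00075457, -0.00104213,  0.00056049,
        0.00242245, -0.0002713 ]), 'joint_torque': array([ 6.48138041e-03, -9.51541328e+01,  3.77087429e+00, -4.64411688e+01,
        1.96661416e-02,  6.63803119e-03,  5.56229452e-05]), 'eef_pos': array([0.1641679 , 0.65432647, 0.2306828 ]), 'tcp_rot': array([ 0.08626919,  0.701803  , -0.0871212 ,  0.70174074]), 'force': array([0.29621416, 0.35836572, 0.23466966]), 'ft_torque': array([0.0124349 , 0.0236595 , 0.01328329]), 'finger_gap': 0.08587301866276609}
```

View pics/s0.png

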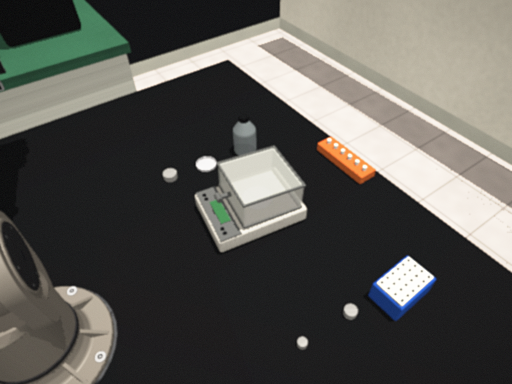

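View pics/t0.png

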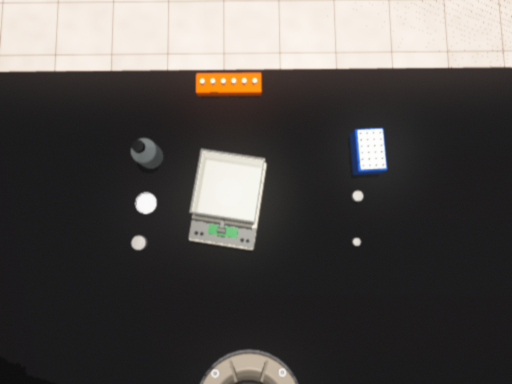

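Side view: dish at (206,163), large weight (170,174), medium (350,311), small (302,342), balance about (250,200). Top view: dish (146,203), large (139,242), medium (358,196), small (357,242), balance about (228,200), knob about (222,230).

```bash
python3 - <<'E'
from h import *
import pickle
a,b=pickle.load(open("d0.pkl","rb"))
seeds={"dish":((206,163),(146,203)),"L":((170,174),(139,242)),"M":((350,311),(358,196)),"S":((302,342),(357,242))}
def blob(d,s,th):
    g=cv2.cvtColor(d["frame"],cv2.COLOR_RGB2GRAY)
    n,l,st,c=cv2.connectedComponentsWithStats((g>th).astype(np.uint8))
    k=l[s[1],s[0]]; return c[k],st[k]
for n,(s1,s2) in seeds.items():
    for th in (60,):
        p,st1=blob(a,s1,th);q,st2=blob(b,s2,th)
        P,e=cross(a,p,b,q)
        print(n,th,np.round(p,1),st1[2:],np.round(q,1),st2[2:],"X",np.round(P,4),round(e,4),"plane top",np.round(onplane(b,*q,.01),4),"side",np.round(onplane(a,*p,.01),4))
im=cv2.resize(cv2.cvtColor(b["frame"],cv2.COLOR_RGB2BGR)[135:260,120:280],None,fx=5,fy=5-0.2,interpolation=cv2.INTER_CUBIC);cv2.imwrite("pics/t0c.png",im)
im=cv2.resize(cv2.cvtColor(a["frame"],cv2.COLOR_RGB2BGR)[140:255,180:320],None,fx=5,fy=5,interpolation=cv2.INTER_CUBIC);cv2.imwrite("pics/s0c.png",im)
E
```

```text
dish 60 [249.6 192. ] [ 114  132 8778] [145.5 202.6] [ 24  24 442] X [ 0.6207  0.288  -0.1482] 0.1427 plane top [0.5514 0.2887 0.01  ] side [0.5917 0.1112 0.01  ]
L 60 [169.7 174.4] [ 16  16 197] [138.4 242.2] [ 17  16 213] X [0.4405 0.305  0.0132] 0.0019 plane top [0.4396 0.3064 0.01  ] side [0.4424 0.3078 0.01  ]
M 60 [350.1 310.9] [ 16  17 216] [357.4 195.5] [ 13  12 127] X [ 0.5656 -0.3135  0.0143] 0.0 plane top [ 0.5661 -0.3149  0.01  ] side [ 0.5676 -0.3124  0.01  ]
S 60 [302.  342.2] [ 13  14 137] [356.2 241.4] [10 10 77] X [ 0.4365 -0.3051  0.0148] 0.0006 plane top [ 0.4362 -0.3064  0.01  ] side [ 0.4383 -0.304   0.01  ]
```

View pics/t0c.png

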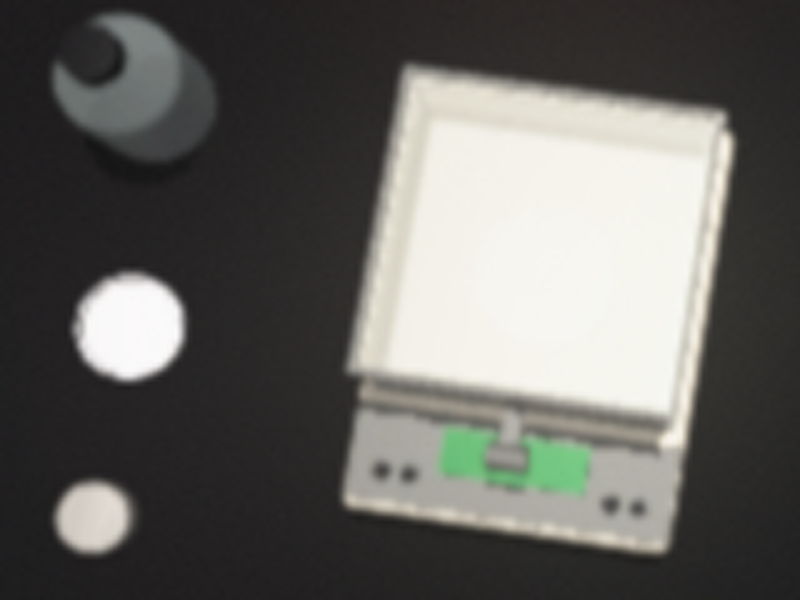

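View pics/s0c.png

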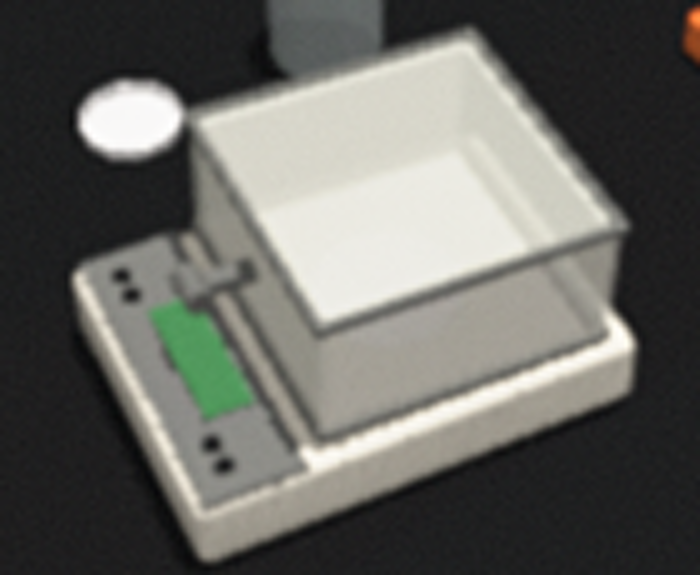

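```bash
python3 - <<'E'
from h import *
import pickle
a,b=pickle.load(open("d0.pkl","rb"))
T=lambda u,v:(120+u/5,135+v/4.8); S=lambda u,v:(180+u/5,140+v/5)
print("body top corners (z .05): topcam FL,FR",[np.round(onplane(b,*T(*p),.05),4) for p in((345,498),(668,548))])
print("side FL,FR,RR",[np.round(onplane(a,*S(*p),.05),4) for p in((76,270),(206,512),(632,347))])
ht=[(405,66),(725,112),(668,418),(350,374)]; hs=[(470,30),(628,230),(320,328),(190,112)]
for n,p,q in zip(["RL","RR","FR","FL"],ht,hs):
    P,e=cross(b,T(*p),a,S(*q)); print(n,np.round(P,4),round(e,4))
for q in((195,285),(190,285),(200,287)):
    P,e=cross(b,T(506,457),a,S(*q));print("knob",np.round(P,4),round(e,4))
for n,p,q in(("dish",T(130,326),S(131,119)),):
    P,e=cross(b,p,a,q);print("dish",np.round(P,4),round(e,4), onplane(b,*p,.009))
for y,x in ((0,0),):pass
E
```

```text
body top corners (z .05): topcam FL,FR [array([0.4483, 0.1575, 0.05  ]), array([ 0.4187, -0.0168,  0.05  ])]
side FL,FR,RR [array([0.4507, 0.1584, 0.05  ]), array([ 0.4237, -0.0166,  0.05  ]), array([ 0.6542, -0.0566,  0.05  ])]
RL [0.6763 0.1145 0.1324] 0.0019
RR [ 0.6503 -0.0476  0.1305] 0.0014
FR [ 0.4902 -0.0176  0.1387] 0.0046
FL [0.5151 0.1381 0.1428] 0.0069
knob [0.4713 0.065  0.1071] 0.0039
knob [0.4702 0.0655 0.1075] 0.0015
knob [0.4723 0.0646 0.1051] 0.0062
dish [0.5519 0.2873 0.0076] 0.0027 [0.55051607 0.28755738 0.009     ]
```

Emit:
move_arm(moves=[[[0.022,-0.042,0,0,0,0.5,0.05],[0.022,-0.042,0,0,0,0.5,0.05],[0.022,-0.042,0,0,0,0.5,0.05],[0.022,-0.042,0,0,0,0.5,0.05],[0.022,-0.042,0,0,0,0.5,0.05],[0.022,-0.042,0,0,0,0.5,0.05],[0.022,-0.042,0,0,0,0.5,0.05],[0.022,-0.042,0,0,0,0.5,0.05],[0.022,-0.042,0,0,0,0.5,0.05],[0.022,-0.042,0,0,0,0.2,0.05]]], newtons=30)

```text
t: 1.1
eef_pos: [0.3847, 0.2328, 0.2313]
tcp_rot: [0.058, 0.705, -0.058, 0.705]
force: [1.1, 0.4, -0.1]
finger_gap: 0.0502
```

Emit:
move_arm(moves=[[[0.022,-0.042,0,0,0,0,0.05],[0.022,-0.042,0,0,0,0,0.05],[0.022,-0.042,0,0,0,0,0.05],[0.021,-0.043,0,0,0,0,0.05],[0,0,-0.03,0,0,0,0.05],[0,0,-0.03,0,0,0,0.05],[0,0,0,0,0,0,0.05],[0,0,0,0,0,0,0.05]]])

```text
t: 1.9
eef_pos: [0.4711, 0.0656, 0.1716]
tcp_rot: [0.058, 0.705, -0.058, 0.704]
force: [0.5, -0.4, 0.6]
finger_gap: 0.05
```

```bash
python3 - <<'E'
from h import *
s=env.state();print(s["t"],s["eef_pos"],s["tcp_rot"],s["finger_gap"])
a=snap("side");b=snap("top")
A=cv2.cvtColor(a["frame"],cv2.COLOR_RGB2BGR)[130:250,160:320];B=cv2.cvtColor(b["frame"],cv2.COLOR_RGB2BGR)[135:285,150:300]
im=np.vstack([cv2.resize(A,(480,360)),]);im2=cv2.resize(B,(320,320))
o=np.zeros((360,800,3),np.uint8);o[:,:480]=im;o[:320,480:]=im2;cv2.imwrite("pics/a1.png",o)
E
```

```text
1.9 [0.47109728 0.06556702 0.17163018] [ 0.05757359  0.70508738 -0.05821291  0.70437797] 0.05002288924294391
```

View pics/a1.png

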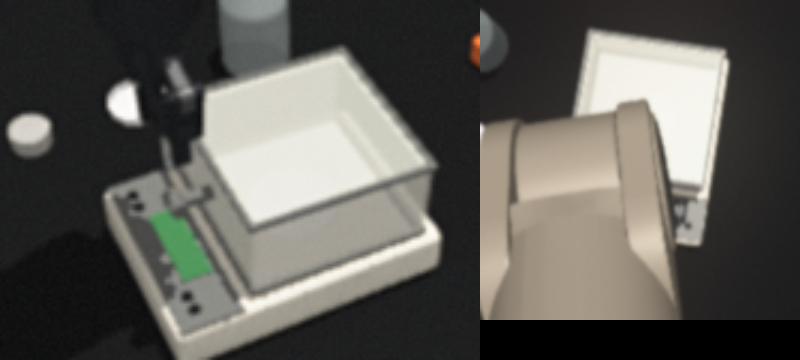

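The fingers stand above the knob, either side of the bar; descend and pinch.

Emit:
move_arm(moves=[[[0,0,-0.02,0,0,0,0.05],[0,0,-0.02,0,0,0,0.05],[0,0,-0.02,0,0,0,0.05],[0,0,-0.02,0,0,0,0.05],[0,0,-0.003,0,0,0,0.05],[0,0,0,0,0,0,0.01],[0,0,0,0,0,0,0.01],[0,0,0,0,0,0,0.01],[0,0,0,0,0,0,0.01],[0,0,0,0,0,0,0.01]]], newtons=30)

```text
t: 3.0
eef_pos: [0.4718, 0.066, 0.0889]
tcp_rot: [0.058, 0.704, -0.058, 0.705]
force: [1.4, 1.6, 1.3]
finger_gap: 0.0215
```

```bash
python3 - <<'E'
from h import *
s=env.state();print(s["t"],s["eef_pos"],s["force"],s["finger_gap"])
H=np.array([.6623,.0330,.05]);f=np.array([.9866,-.1633,0]);r=np.hypot(.192,.045);p0=np.arctan2(.045,.192)
P=[H-f*r*np.cos(p0+t)+[0,0,r*np.sin(p0+t)] for t in np.linspace(.06,1.62,31)]
print(np.round(P[0],4)); print(np.round(np.diff(P,axis=0),3).tolist())
E
```

```text
3.0 [0.47178084 0.06598011 0.08886645] [1.40042759 1.61808448 1.29883736] 0.021526582436720683
[0.4759 0.0639 0.1064]
[[0.003, -0.001, 0.01], [0.004, -0.001, 0.01], [0.004, -0.001, 0.009], [0.005, -0.001, 0.009], [0.005, -0.001, 0.009], [0.006, -0.001, 0.009], [0.006, -0.001, 0.008], [0.006, -0.001, 0.008], [0.007, -0.001, 0.008], [0.007, -0.001, 0.007], [0.008, -0.001, 0.007], [0.008, -0.001, 0.006], [0.008, -0.001, 0.006], [0.008, -0.001, 0.006], [0.009, -0.001, 0.005], [0.009, -0.001, 0.005], [0.009, -0.002, 0.004], [0.009, -0.002, 0.004], [0.01, -0.002, 0.003], [0.01, -0.002, 0.003], [0.01, -0.002, 0.002], [0.01, -0.002, 0.002], [0.01, -0.002, 0.001], [0.01, -0.002, 0.001], [0.01, -0.002, 0.0], [0.01, -0.002, -0.0], [0.01, -0.002, -0.001], [0.01, -0.002, -0.002], [0.01, -0.002, -0.002], [0.01, -0.002, -0.003]]
```

Emit:
move_arm(moves=[[[0.003,-0.0005,0.01,0,0,0,0.01],[0.004,-0.0005,0.01,0,0,0,0.01],[0.004,-0.0005,0.009,0,0,0,0.01],[0.005,-0.001,0.009,0,0,0,0.01],[0.005,-0.001,0.009,0,0,0,0.01],[0.006,-0.001,0.009,0,0,0,0.01],[0.006,-0.001,0.008,0,0,0,0.01],[0.006,-0.001,0.008,0,0,0,0.01],[0.007,-0.001,0.008,0,0,0,0.01],[0.007,-0.001,0.007,0,0,0,0.01]]])

```text
t: 4.0
eef_pos: [0.524, 0.0573, 0.1758]
tcp_rot: [0.058, 0.705, -0.058, 0.704]
force: [-4.8, 3.5, -3.0]
finger_gap: 0.0209
```

```bash
python3 - <<'E'
from h import *
s=env.state();print(s["t"],s["eef_pos"],s["force"],s["finger_gap"])
d=snap("side");A=cv2.cvtColor(d["frame"],cv2.COLOR_RGB2BGR)[110:250,150:320]
cv2.imwrite("pics/a2.png",cv2.resize(A,None,fx=3,fy=3))
E
```

```text
4.0 [0.52397115 0.05729954 0.17580186] [-4.80082952  3.5126611  -3.01759757] 0.020905219126036746
```

View pics/a2.png

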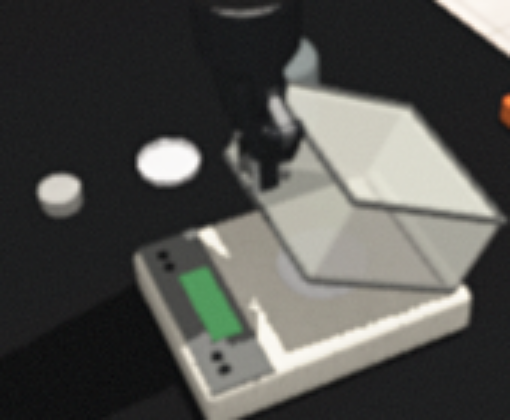

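The hood is rising in the grip (about 0.55 rad); continue the arc.

Emit:
move_arm(moves=[[[0.008,-0.001,0.007,0,0,0,0.01],[0.008,-0.001,0.006,0,0,0,0.01],[0.008,-0.001,0.006,0,0,0,0.01],[0.008,-0.0015,0.006,0,0,0,0.01],[0.009,-0.0015,0.005,0,0,0,0.01],[0.009,-0.0015,0.005,0,0,0,0.01],[0.009,-0.0015,0.004,0,0,0,0.01],[0.009,-0.0015,0.004,0,0,0,0.01],[0.01,-0.0015,0.003,0,0,0,0.01],[0.01,-0.0015,0.003,0,0,0,0.01]]])

```text
t: 5.05
eef_pos: [0.6128, 0.0427, 0.2248]
tcp_rot: [0.058, 0.705, -0.058, 0.705]
force: [-4.5, -4.0, -0.4]
finger_gap: 0.0214
```

Emit:
move_arm(moves=[[[0.01,-0.0015,0.002,0,0,0,0.01],[0.01,-0.0015,0.002,0,0,0,0.01],[0.01,-0.0015,0.001,0,0,0,0.01],[0.01,-0.0015,0.001,0,0,0,0.01],[0.01,-0.0015,0,0,0,0,0.01],[0.01,-0.0015,0,0,0,0,0.01],[0.01,-0.0015,-0.001,0,0,0,0.01],[0.01,-0.0015,-0.002,0,0,0,0.01],[0.01,-0.0015,-0.002,0,0,0,0.01],[0.01,-0.0015,-0.003,0,0,0,0.01]]])

```text
t: 6.05
eef_pos: [0.7139, 0.026, 0.2237]
tcp_rot: [0.058, 0.704, -0.059, 0.706]
force: [-2.1, -8.9, 10.4]
finger_gap: 0.0211
```

```bash
python3 - <<'E'
from h import *
s=env.state();print(s["t"],s["eef_pos"],s["force"],s["finger_gap"])
p=s["eef_pos"]+[0,0,.019];f=np.array([.9866,-.1633,0]);H=np.array([.6623,.0330,.05])
print("theta est",np.arctan2(p[2]-.05,-(p-H)@f)-np.arctan2(.045,.192), "r",np.hypot(p[2]-.05,(p-H)@f))
E
```

```text
6.05 [0.71385374 0.02601753 0.22372964] [-2.13987784 -8.85924433 10.35083788] 0.021068580664189845
theta est 1.604124873238433 r 0.19962225104485495
```

Emit:
move_arm(moves=[[[0,0,0,0,0,0,0.05],[0,0,0,0,0,0,0.05],[0,0,0,0,0,0,0.05],[0,0,0.02,0,0,0,0.05],[0,0,0.02,0,0,0,0.05],[0,0,0.02,0,0,0,0.05],[-0.025,0.035,0,0,0,0,0.085],[-0.025,0.035,0,0,0,0,0.085],[-0.025,0.035,0,0,0,0,0.085],[-0.025,0.035,0,0,0,0,0.085]]])

```text
t: 7.05
eef_pos: [0.6109, 0.1702, 0.2826]
tcp_rot: [0.058, 0.705, -0.057, 0.705]
force: [-0.0, 0.1, -0.2]
finger_gap: 0.085
```

Emit:
move_arm(moves=[[[-0.02,0.04,0,0,0,0,0.085],[-0.02,0.04,0,0,0,0,0.085],[-0.02,0.04,0,0,0,0,0.085],[0,0,0,0,0,0,0.085]]])

```text
t: 7.45
eef_pos: [0.5485, 0.2957, 0.2822]
tcp_rot: [0.055, 0.706, -0.054, 0.704]
force: [0.2, -0.1, -0.2]
finger_gap: 0.0851
```

```bash
python3 - <<'E'
from h import *
import pickle
a,b=pickle.load(open("d0.pkl","rb"))
T=lambda u,v:(120+u/5,135+v/4.8)
P,e=cross(b,T(90,55),a,(244,120));print("bottle cap",np.round(P,4),e,onplane(b,*T(90,55),.13))
s=env.state();print(s["t"],s["eef_pos"],s["force"],s["finger_gap"])
d=snap("side");A=cv2.cvtColor(d["frame"],cv2.COLOR_RGB2BGR)[60:250,130:350]
d2=snap("top");B=cv2.cvtColor(d2["frame"],cv2.COLOR_RGB2BGR)[90:280,110:290]
pickle.dump((d,d2),open("d1.pkl","wb"))
cv2.imwrite("pics/a3.png",cv2.resize(np.hstack([A,B]),None,fx=2,fy=2,interpolation=cv2.INTER_CUBIC))
E
```

```text
bottle cap [0.6896 0.2803 0.1124] 0.0035671876100422566 [0.68343018 0.27548994 0.13      ]
7.45 [0.54854069 0.29570243 0.28221889] [ 0.24067793 -0.14378466 -0.2434444 ] 0.08506423775502218
```

View pics/a3.png

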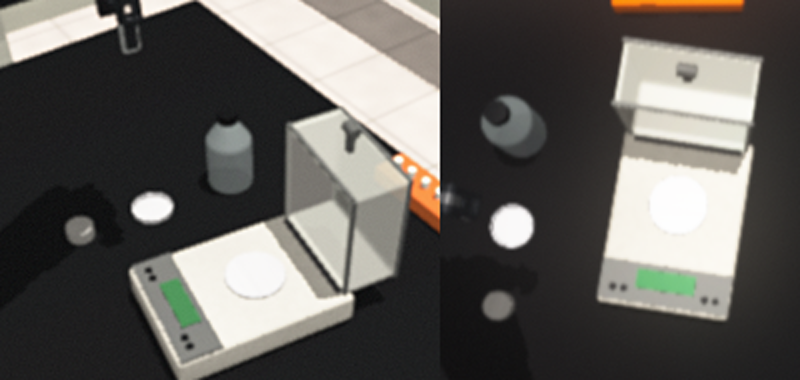

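Hood is upright behind the pan; dish at (511,226) and pan at (678,205) in the right (top) half, pan (255,275) in the left.

```bash
python3 - <<'E'
from h import *
import pickle
a,b=pickle.load(open("d1.pkl","rb"))
t=np.array
for d,c,n in((a,(130+127.5,60+137.5),"side"),(b,(110+119,90+102.5),"top")):
    g=d["frame"].astype(float).min(2); x,y=int(c[0]),int(c[1]); 
    print(n,g[y,x-24:x+26:2].astype(int)); 
    ctr=np.median(g[y-5:y+5,x-5:x+5])
    print("c",ctr,onplane(d,*c,.055))
    for th in(8,15,25):
        m=(g>ctr-th).astype(np.uint8);k,l,s,cc=cv2.connectedComponentsWithStats(m);i=l[y,x];print(th,s[i],np.round(cc[i],1),np.round(onplane(d,*cc[i],.055),4))
p=(110+119,90+102.5);print(cross(a,(257.5,197.5),b,p))
# dish from top & side
for d,c,n in((a,(206,163),"side"),(b,(145,203),"top")):
    g=d["frame"].astype(float).min(2)
    for th in(120,190):
        k,l,s,cc=cv2.connectedComponentsWithStats((g>th).astype(np.uint8));i=l[c[1],c[0]];print(n,s[i],np.round(onplane(d,*cc[i],.008),4))
E
```

```text
side [235 235 235 234 235 247 249 248 248 248 247 246 247 247 247 248 247 247
 247 247 235 236 237 235 166]
c 247.0 [0.57443723 0.04690316 0.055     ]
8 [243 186  30  22 521] [257.1 196.3] [0.5761 0.0509 0.055 ]
15 [ 217  172   89   61 2343] [254.3 202.8] [0.5571 0.0365 0.055 ]
25 [ 217  172   89   62 2594] [253.6 202.2] [0.5568 0.0394 0.055 ]
top [236 235 236 236 233 249 253 253 253 253 253 253 254 254 254 254 254 254
 254 244 240 240 241 240 239]
c 253.0 [0.57252897 0.04871471 0.055     ]
8 [215 178  29  29 657] [228.7 191.8] [0.5745 0.0495 0.055 ]
15 [ 214  170   50   57 1959] [237.9 198.6] [0.5555 0.0246 0.055 ]
25 [ 194  167   71   60 3091] [228.6 197.6] [0.5586 0.05   0.055 ]
(array([0.57376347, 0.04815744, 0.05405656]), np.float64(0.00254113785055254))
side [196 156  21  16 259] [0.5529 0.2889 0.008 ]
side [196 157  20  13 200] [0.5525 0.2883 0.008 ]
top [135 192  22  22 380] [0.5513 0.2888 0.008 ]
top [136 193  20  21 325] [0.5509 0.2886 0.008 ]
```

Emit:
move_arm(moves=[[[0.001,-0.004,-0.04,0,0,0,0.085],[0.001,-0.004,-0.04,0,0,0,0.085],[0,0,-0.04,0,0,0,0.085],[0,0,-0.04,0,0,0,0.085],[0,0,-0.04,0,0,0,0.085],[0,0,-0.04,0,0,0,0.085],[0,0,0,0,0,0,0.085]]])

```text
t: 8.25
eef_pos: [0.5522, 0.2779, 0.0381]
tcp_rot: [0.057, 0.707, -0.06, 0.703]
force: [-1.1, -1.2, 0.1]
finger_gap: 0.085
```

Emit:
move_arm(moves=[[[0,0.0105,-0.016,0,0,0,0.085],[0,0,-0.015,0,0,0,0.085],[0,0,-0.004,0,0,0,0.085],[0,0,0,0,0,0,0.085],[0,0,0,0,0,0,0.085]]])

```text
t: 8.75
eef_pos: [0.5547, 0.2912, 0.0081]
tcp_rot: [0.058, 0.704, -0.058, 0.705]
force: [1.1, 0.1, -0.6]
finger_gap: 0.085
```

```bash
python3 - <<'E'
from h import *
s=env.state();print(s["t"],s["eef_pos"],s["force"],s["finger_gap"])
d=snap("side");A=cv2.cvtColor(d["frame"],cv2.COLOR_RGB2BGR)[90:200,150:270]
cv2.imwrite("pics/a4.png",cv2.resize(A,None,fx=4,fy=4,interpolation=cv2.INTER_CUBIC))
E
```

```text
8.75 [0.55473426 0.29115976 0.00810039] [ 1.09705603  0.10193749 -0.63296065] 0.08502895077103283
```

View pics/a4.png

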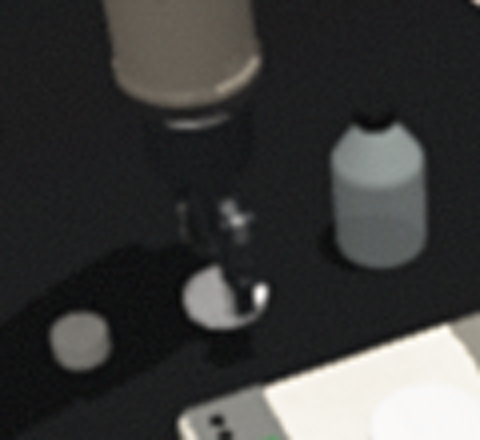

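Emit:
move_arm(moves=[[[0,0,0,0,0,0,0.085],[0,0,0,0,0,0,0.085],[0,0,0,0,0,0,0.085]]])

```text
t: 9.1
eef_pos: [0.5544, 0.2912, 0.0076]
tcp_rot: [0.058, 0.705, -0.058, 0.705]
force: [0.0, 0.9, 0.6]
finger_gap: 0.0846
```

Emit:
move_arm(moves=[[[0,0,0,0,0,0,0.085],[0,0,0,0,0,0,0.085]]])

```text
t: 9.3
eef_pos: [0.5543, 0.2912, 0.0073]
tcp_rot: [0.058, 0.705, -0.058, 0.705]
force: [0.8, -0.2, -0.1]
finger_gap: 0.085
```

Emit:
move_arm(moves=[[[-0.0025,-0.0025,-0.0045,0,0,0,0.085],[0,0,0,0,0,0,0.085],[0,0,0,0,0,0,0.085],[0,0,0,0,0,0,0.04],[0,0,0,0,0,0,0.04],[0,0,0,0,0,0,0.04],[0,0,0,0,0,0,0.04],[0,0,0,0,0,0,0.04]]], newtons=20)

```text
t: 10.1
eef_pos: [0.5519, 0.2888, 0.0034]
tcp_rot: [0.058, 0.705, -0.058, 0.705]
force: [-2.8, -1.5, 10.2]
finger_gap: 0.0577
```

Emit:
move_arm(moves=[[[0,0,0.01,0,0,0,0.04],[0,0,0.02,0,0,0,0.04],[0,0,0.03,0,0,0,0.04],[0,0,0.03,0,0,0,0.04],[0,0,0.03,0,0,0,0.04],[0,0,0,0,0,0,0.04]]])

```text
t: 10.7
eef_pos: [0.5537, 0.2895, 0.1273]
tcp_rot: [0.059, 0.703, -0.057, 0.706]
force: [-0.8, -0.7, 0.1]
finger_gap: 0.0397
```

```bash
python3 - <<'E'
from h import *
s=env.state();print(s["t"],s["eef_pos"],s["force"],s["finger_gap"])
d=snap("side");A=cv2.cvtColor(d["frame"],cv2.COLOR_RGB2BGR)[70:190,150:270]
b=snap("top");B=cv2.cvtColor(b["frame"],cv2.COLOR_RGB2BGR)[130:250,90:210]
cv2.imwrite("pics/a5.png",cv2.resize(np.hstack([A,B]),None,fx=3.3,fy=3.3,interpolation=cv2.INTER_CUBIC))
E
```

```text
10.7 [0.553744   0.28954051 0.12731226] [-0.75063093 -0.71017359  0.14974813] 0.039741530717623465
```

View pics/a5.png

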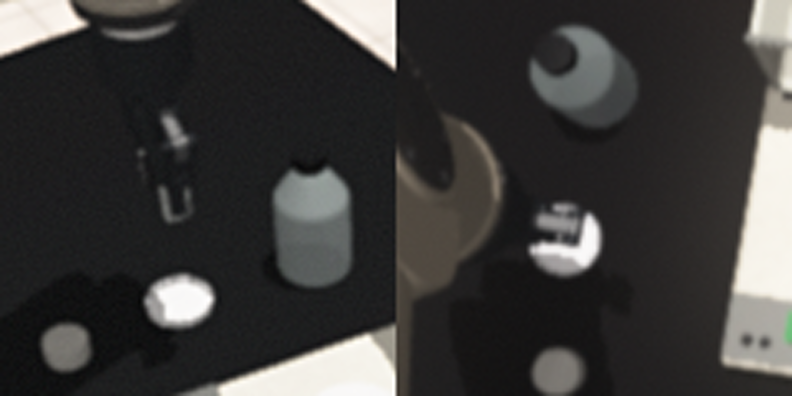

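The dish was not picked: it is still at about (180,300) in the left half, the tips having ridden on its rim (they stand higher when open). Remeasure, then go lower.

```bash
python3 - <<'E'
from h import *
d=snap("side");g=d["frame"].astype(float).min(2);c=(150+int(185/3.3),70+int(300/3.3))
for th in(60,120,190):
    k,l,s,cc=cv2.connectedComponentsWithStats((g>th).astype(np.uint8));i=l[c[1],c[0]]
    ct=max(cv2.findContours((l==i).astype(np.uint8),0,1)[0],key=cv2.contourArea);e=cv2.fitEllipse(cv2.convexHull(ct))
    print(s[i],cc[i],np.round(onplane(d,*cc[i],.008),4),e,np.round(onplane(d,*e[0],.008),4))
print(env.state()["eef_pos"])
E
```

```text
[193 153  22  17 289] [203.95847751 160.83044983] [0.5541 0.3018 0.008 ] ((203.95480346679688, 160.8276824951172), (16.549922943115234, 21.645090103149414), 83.36572265625) [0.5541 0.3018 0.008 ]
[194 153  21  16 246] [204.06504065 160.7804878 ] [0.5544 0.3018 0.008 ] ((204.07980346679688, 160.72555541992188), (15.280810356140137, 19.980327606201172), 82.94876861572266) [0.5546 0.302  0.008 ]
[197 154  17  14 158] [205.1835443  160.58860759] [0.5576 0.3006 0.008 ] ((204.468505859375, 160.5531005859375), (12.868027687072754, 17.158126831054688), 84.77305603027344) [0.5559 0.302  0.008 ]
[0.55150273 0.28873755 0.12279428]
```

Emit:
move_arm(moves=[[[0.0015,0.012,0,0,0,0,0.07],[0,0,-0.03,0,0,0,0.07],[0,0,-0.03,0,0,0,0.07],[0,0,-0.03,0,0,0,0.07],[0,0,0,0,0,0,0.07],[0,0,0,0,0,0,0.07],[0,0,0,0,0,0,0.07],[0,0,0,0,0,0,0.07],[0,0,0,0,0,0,0.07],[0,0,0,0,0,0,0.07]]])

```text
t: 11.85
eef_pos: [0.5535, 0.301, 0.0335]
tcp_rot: [0.058, 0.705, -0.058, 0.705]
force: [-0.5, -0.3, 0.7]
finger_gap: 0.0705
```

```bash
python3 - <<'E'
from h import *
s=env.state();print(s["t"],s["eef_pos"],s["force"],s["finger_gap"])
d=snap("side");A=cv2.cvtColor(d["frame"],cv2.COLOR_RGB2BGR)[120:180,170:240]
b=snap("top");B=cv2.cvtColor(b["frame"],cv2.COLOR_RGB2BGR)[170:230,110:180]
cv2.imwrite("pics/a6.png",cv2.resize(np.hstack([A,B]),None,fx=5.5,fy=5.5,interpolation=cv2.INTER_CUBIC))
E
```

```text
11.85 [0.55351452 0.30095378 0.03352096] [-0.50152779 -0.29254651  0.68258361] 0.07050236578226106
```

View pics/a6.png

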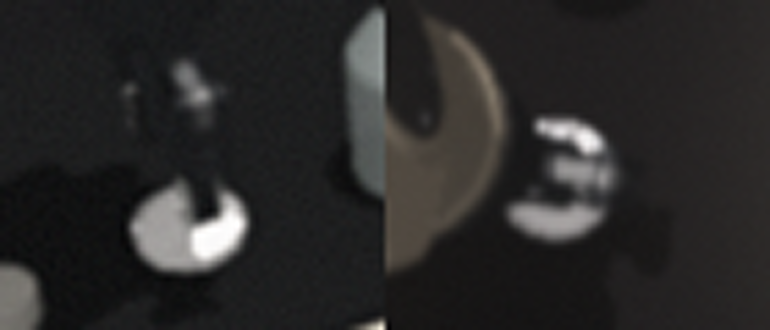

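Fingers straddle the dish well centred; descend further this time.

Emit:
move_arm(moves=[[[0,0.001,-0.015,0,0,0,0.07],[0,0,-0.012,0,0,0,0.07],[0,0,-0.005,0,0,0,0.07],[0,0,0,0,0,0,0.07],[0,0,0,0,0,0,0.07],[0,0,0,0,0,0,0.07],[0,0,0,0,0,0,0.07]]])

```text
t: 12.65
eef_pos: [0.5535, 0.3018, 0.0012]
tcp_rot: [0.058, 0.705, -0.058, 0.705]
force: [-0.7, 0.3, 0.3]
finger_gap: 0.0702
```

Emit:
move_arm(moves=[[[0,0,-0.0025,0,0,0,0.07],[0,0,-0.0025,0,0,0,0.07],[0,0,0,0,0,0,0.07],[0,0,0,0,0,0,0.07],[0,0,0,0,0,0,0.07],[0,0,0,0,0,0,0.07]]])

```text
t: 13.25
eef_pos: [0.5533, 0.3017, -0.0041]
tcp_rot: [0.058, 0.705, -0.058, 0.705]
force: [0.1, 0.8, 0.2]
finger_gap: 0.0703
```

No contact yet; close at low force.

Emit:
move_arm(moves=[[[0,0,0,0,0,0,0.05],[0,0,0,0,0,0,0.05],[0,0,0,0,0,0,0.05],[0,0,0,0,0,0,0.05],[0,0,0,0,0,0,0.05],[0,0,0,0,0,0,0.05]]], newtons=20)

```text
t: 13.85
eef_pos: [0.5533, 0.3017, -0.0038]
tcp_rot: [0.058, 0.705, -0.058, 0.705]
force: [-2.2, -1.7, 6.9]
finger_gap: 0.0596
```

Emit:
move_arm(moves=[[[0,0,0.005,0,0,0,0.05],[0,0,0.01,0,0,0,0.05],[0,0,0.02,0,0,0,0.05],[0,0,0.03,0,0,0,0.05],[0,0,0.03,0,0,0,0.05],[0,0,0,0,0,0,0.05],[0,0,0,0,0,0,0.05]]])

```text
t: 14.55
eef_pos: [0.5536, 0.302, 0.0919]
tcp_rot: [0.058, 0.704, -0.057, 0.705]
force: [-0.7, -0.5, 0.2]
finger_gap: 0.0594
```

Emit:
move_arm(moves=[[[0,0,0.028,0,0,0,0.05],[0.003,-0.036,0,0,0,0,0.05],[0.003,-0.036,0,0,0,0,0.05],[0.003,-0.036,0,0,0,0,0.05],[0.003,-0.036,0,0,0,0,0.05],[0.003,-0.036,0,0,0,0,0.05],[0.003,-0.036,0,0,0,0,0.05],[0.004,-0.036,0,0,0,0,0.05],[0,0,-0.02,0,0,0,0.05],[0,0,-0.02,0,0,0,0.05]]])

```text
t: 15.55
eef_pos: [0.5751, 0.0482, 0.078]
tcp_rot: [0.059, 0.705, -0.059, 0.705]
force: [0.7, 1.3, -0.6]
finger_gap: 0.0589
```

Emit:
move_arm(moves=[[[0,0,0,0,0,0,0.05],[0,0,0,0,0,0,0.05],[0,0,0,0,0,0,0.05],[0,0,0,0,0,0,0.05],[0,0,0,0,0,0,0.05]]])

```text
t: 16.05
eef_pos: [0.5756, 0.0499, 0.0794]
tcp_rot: [0.058, 0.704, -0.058, 0.705]
force: [0.6, 1.2, -0.4]
finger_gap: 0.0596
```

```bash
python3 - <<'E'
from h import *
s=env.state();print(s["t"],s["eef_pos"],s["force"],s["finger_gap"])
d=snap("side");A=cv2.cvtColor(d["frame"],cv2.COLOR_RGB2BGR)[130:240,190:310]
b=snap("top");B=cv2.cvtColor(b["frame"],cv2.COLOR_RGB2BGR)[150:260,170:290]
cv2.imwrite("pics/a7.png",cv2.resize(np.hstack([A,B]),None,fx=3.3,fy=3.3,interpolation=cv2.INTER_CUBIC))
E
```

```text
16.05 [0.57556849 0.04993187 0.07940658] [ 0.60167454  1.22974722 -0.4079508 ] 0.05964655378689281
```

View pics/a7.png

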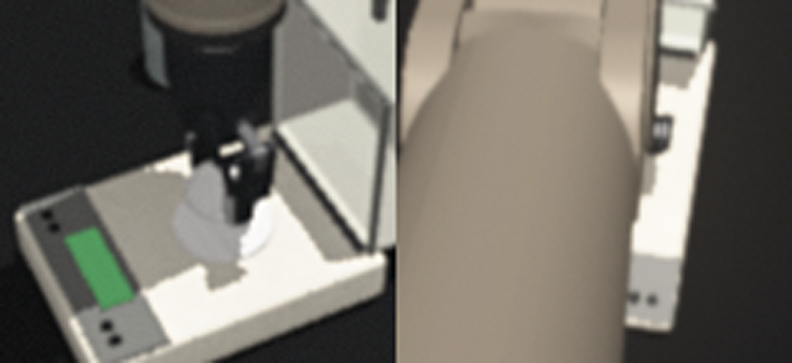

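The dish is held level above the pan; lower and release.

Emit:
move_arm(moves=[[[0,0,-0.012,0,0,0,0.05],[0,0,-0.01,0,0,0,0.05],[0,0,-0.004,0,0,0,0.05],[0,0,0,0,0,0,0.05],[0,0,0,0,0,0,0.05],[0,0,0,0,0,0,0.05],[0,0,0,0,0,0,0.05]]])

```text
t: 16.85
eef_pos: [0.5753, 0.0497, 0.0528]
tcp_rot: [0.058, 0.705, -0.058, 0.705]
force: [-0.4, -0.5, -0.4]
finger_gap: 0.0592
```

Emit:
move_arm(moves=[[[0,0,0,0,0,0,0.075],[0,0,0,0,0,0,0.075],[0,0,0,0,0,0,0.075],[0,0,0,0,0,0,0.075],[0,0,0.03,0,0,0,0.075],[0,0,0.04,0,0,0,0.075],[-0.015,0.035,0.01,0,0,0,0.06],[-0.015,0.035,0,0,0,0,0.06],[-0.015,0.035,0,0,0,0,0.06],[-0.015,0.035,0,0,0,0,0.06]]])

```text
t: 17.85
eef_pos: [0.5146, 0.191, 0.1331]
tcp_rot: [0.058, 0.705, -0.058, 0.705]
force: [1.0, -0.2, -0.3]
finger_gap: 0.0602
```

Emit:
move_arm(moves=[[[-0.02,0.04,0,0,0,0,0.06],[-0.025,0.04,0,0,0,0,0.06],[-0.025,0.035,0,0,0,0,0.06],[0,0,0,0,0,0,0.06],[0,0,0,0,0,0,0.06],[0,0,0,0,0,0,0.06],[0,0,0,0,0,0,0.06],[0,0,0,0,0,0,0.06]]])

```text
t: 18.65
eef_pos: [0.4459, 0.3037, 0.1328]
tcp_rot: [0.058, 0.705, -0.059, 0.705]
force: [0.2, 0.2, -0.2]
finger_gap: 0.0603
```

```bash
python3 - <<'E'
from h import *
s=env.state();print(s["t"],s["eef_pos"],s["force"],s["finger_gap"])
d=snap("side");A=cv2.cvtColor(d["frame"],cv2.COLOR_RGB2BGR)[130:240,190:310]
b=snap("top");B=cv2.cvtColor(b["frame"],cv2.COLOR_RGB2BGR)[150:260,170:290]
import pickle;pickle.dump((d,b),open("d2.pkl","wb"))
cv2.imwrite("pics/a8.png",cv2.resize(np.hstack([A,B]),None,fx=3.3,fy=3.3,interpolation=cv2.INTER_CUBIC))
g=d["frame"].astype(float).min(2)
k,l,st,cc=cv2.connectedComponentsWithStats((g>60).astype(np.uint8));i=l[174,170];print("large side",st[i],np.round(onplane(d,*cc[i],.0115),4))
E
```

```text
18.65 [0.44592603 0.30372546 0.13284942] [ 0.229962    0.24759465 -0.22557438] 0.060333312275571024
large side [163 167  15  16 186] [0.4421 0.3057 0.0115]
```

View pics/a8.png

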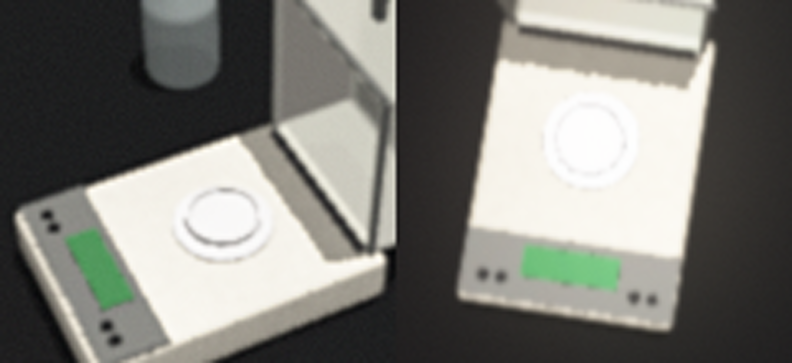

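The dish sits concentric on the pan (both circles centred at about (222,217) left and (591,140) right). Next the large weight.

Emit:
move_arm(moves=[[[-0.0045,0.002,-0.025,0,0,0,0.06],[0,0,-0.03,0,0,0,0.06],[0,0,-0.03,0,0,0,0.06],[0,0,-0.025,0,0,0,0.06],[0,0,-0.015,0,0,0,0.06],[0,0,0,0,0,0,0.06],[0,0,0,0,0,0,0.06],[0,0,0,0,0,0,0.06],[0,0,0,0,0,0,0.06]]])

```text
t: 19.65
eef_pos: [0.4413, 0.3072, 0.0089]
tcp_rot: [0.058, 0.704, -0.057, 0.705]
force: [0.1, 0.1, 0.3]
finger_gap: 0.06
```

Emit:
move_arm(moves=[[[0,0,0,0,0,0,0.03],[0,0,0,0,0,0,0.03],[0,0,0,0,0,0,0.03],[0,0,0,0,0,0,0.03],[0,0,0,0,0,0,0.03],[0,0,0,0,0,0,0.03]]], newtons=40)

```text
t: 20.25
eef_pos: [0.441, 0.3069, 0.0086]
tcp_rot: [0.058, 0.705, -0.058, 0.705]
force: [-3.6, -2.0, 13.1]
finger_gap: 0.0381
```

Emit:
move_arm(moves=[[[0,0,0.005,0,0,0,0.03],[0,0,0.015,0,0,0,0.03],[0,0,0.03,0,0,0,0.03],[0,0,0.03,0,0,0,0.03],[0,0,0.03,0,0,0,0.03],[0,0,0,0,0,0,0.03],[0,0,0,0,0,0,0.03],[0,0,0,0,0,0,0.03],[0,0,0,0,0,0,0.03]]])

```text
t: 21.15
eef_pos: [0.4403, 0.3063, 0.117]
tcp_rot: [0.057, 0.705, -0.058, 0.704]
force: [0.3, -0.4, -1.7]
finger_gap: 0.0383
```

```bash
python3 - <<'E'
from h import *
s=env.state();print(s["t"],s["eef_pos"],s["force"],s["finger_gap"])
d=snap("side");A=cv2.cvtColor(d["frame"],cv2.COLOR_RGB2BGR)[80:200,110:230]
cv2.imwrite("pics/a9.png",cv2.resize(A,None,fx=4,fy=4,interpolation=cv2.INTER_CUBIC))
E
```

```text
21.15 [0.44025864 0.3062573  0.11697925] [ 0.29502651 -0.35301634 -1.69064377] 0.03827919084735259
```

View pics/a9.png

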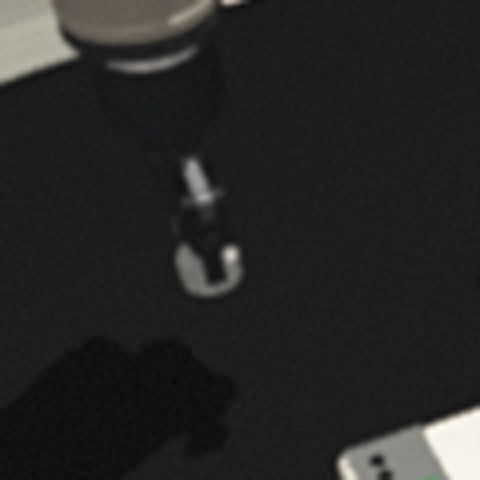

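The large weight is held upright, pad near its middle. Carry it over the dish.

Emit:
move_arm(moves=[[[0.017,-0.032,0.005,0,0,0,0.03],[0.017,-0.032,0,0,0,0,0.03],[0.017,-0.032,0,0,0,0,0.03],[0.017,-0.032,0,0,0,0,0.03],[0.017,-0.032,0,0,0,0,0.03],[0.017,-0.032,0,0,0,0,0.03],[0.017,-0.032,0,0,0,0,0.03],[0.016,-0.0325,0,0,0,0,0.03],[0,0,0,0,0,0,0.03],[0,0,0,0,0,0,0.03]]])

```text
t: 22.2
eef_pos: [0.5756, 0.049, 0.122]
tcp_rot: [0.058, 0.705, -0.059, 0.704]
force: [-0.6, 1.7, -2.9]
finger_gap: 0.0381
```

Emit:
move_arm(moves=[[[0,0,-0.02,0,0,0,0.03],[0,0,-0.015,0,0,0,0.03],[0,0,0,0,0,0,0.03],[0,0,0,0,0,0,0.03],[0,0,0,0,0,0,0.03],[0,0,0,0,0,0,0.03]]])

```text
t: 22.8
eef_pos: [0.5761, 0.0504, 0.0884]
tcp_rot: [0.058, 0.704, -0.058, 0.705]
force: [0.1, 0.4, -2.2]
finger_gap: 0.0381
```

```bash
python3 - <<'E'
from h import *
s=env.state();print(s["t"],s["eef_pos"],s["force"],s["finger_gap"])
d=snap("side");A=cv2.cvtColor(d["frame"],cv2.COLOR_RGB2BGR)[150:230,210:310]
cv2.imwrite("pics/a10.png",cv2.resize(A,None,fx=6,fy=6,interpolation=cv2.INTER_CUBIC))
E
```

```text
22.8 [0.57610567 0.05036286 0.08844181] [ 0.10253964  0.41736605 -2.1660338 ] 0.038071816343532135
```

View pics/a10.png

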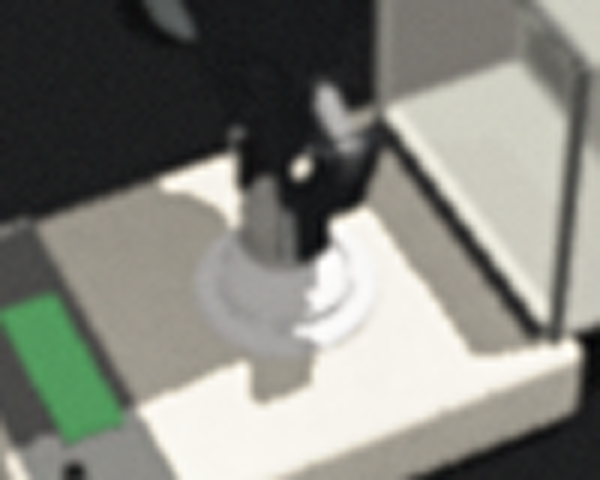

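The weight hangs above the dish, about centred; lower in small steps.

Emit:
move_arm(moves=[[[-0.0005,-0.0005,-0.01,0,0,0,0.03],[0,0,-0.007,0,0,0,0.03],[0,0,-0.003,0,0,0,0.03],[0,0,-0.001,0,0,0,0.03],[0,0,0,0,0,0,0.03],[0,0,0,0,0,0,0.03],[0,0,0,0,0,0,0.03],[0,0,0,0,0,0,0.03]]])

```text
t: 23.65
eef_pos: [0.5747, 0.0496, 0.0668]
tcp_rot: [0.058, 0.705, -0.058, 0.704]
force: [-5.4, 1.0, 6.8]
finger_gap: 0.0381
```

Emit:
move_arm(moves=[[[0,0,0,0,0,0,0.046],[0,0,0,0,0,0,0.046],[0,0,0,0,0,0,0.055],[0,0,0,0,0,0,0.055],[0,0,0.03,0,0,0,0.055],[0,0,0.04,0,0,0,0.055],[0,-0.045,0,0,0,0,0.055],[0,-0.045,0,0,0,0,0.055],[0,-0.045,0,0,0,0,0.055],[0,-0.045,0,0,0,0,0.055]]])

```text
t: 24.65
eef_pos: [0.5751, -0.1318, 0.137]
tcp_rot: [0.058, 0.705, -0.058, 0.705]
force: [0.1, 0.3, -0.7]
finger_gap: 0.055
```

Emit:
move_arm(moves=[[[0,-0.045,0,0,0,0,0.055],[0,-0.045,0,0,0,0,0.055],[0,-0.045,0,0,0,0,0.055],[0,-0.045,0,0,0,0,0.055],[0,0,0,0,0,0,0.055],[0,0,0,0,0,0,0.055],[0,0,0,0,0,0,0.055],[0,0,0,0,0,0,0.055]]])

```text
t: 25.45
eef_pos: [0.5757, -0.3089, 0.1367]
tcp_rot: [0.057, 0.705, -0.057, 0.705]
force: [0.6, 0.4, -0.2]
finger_gap: 0.0551
```

```bash
python3 - <<'E'
from h import *
s=env.state();print(s["t"],s["eef_pos"],s["force"],s["finger_gap"])
d=snap("side");A=cv2.cvtColor(d["frame"],cv2.COLOR_RGB2BGR)[160:230,210:300]
b=snap("top");B=cv2.cvtColor(b["frame"],cv2.COLOR_RGB2BGR)[160:230,185:275]
import pickle;pickle.dump((d,b),open("d3.pkl","wb"))
cv2.imwrite("pics/a11.png",cv2.resize(np.hstack([A,B]),None,fx=4.4,fy=4.4,interpolation=cv2.INTER_CUBIC))
E
```

```text
25.45 [ 0.57570363 -0.30889059  0.13674056] [ 0.58009158  0.41512959 -0.19055864] 0.05512241408459057
```

View pics/a11.png

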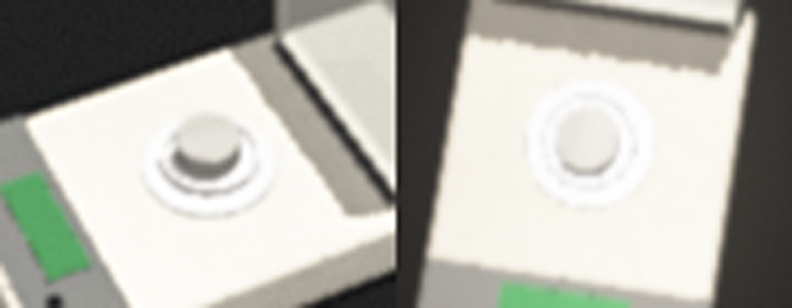

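The large weight stands in the dish: top face at (208,138) left and (587,139) right, dish around (591,143).

```bash
python3 - <<'E'
from h import *
import pickle
a,b=pickle.load(open("d3.pkl","rb"))
p=(185+(587-396)/4.4,160+139/4.4);q=(210+208/4.4,160+138/4.4)
print("large top",cross(b,p,a,q),onplane(b,*p,.078),onplane(a,*q,.078))
p=(185+(591-396)/4.4,160+143/4.4);print("dish",onplane(b,*p,.062))
# medium / small now
for d,(m,s) in((a,((350,311),(302,342))),):
    g=d["frame"].astype(float).min(2)
    for c,h in((m,.010),(s,.0095)):
        k,l,st,cc=cv2.connectedComponentsWithStats((g>60).astype(np.uint8));i=l[c[1],c[0]];print(st[i],np.round(onplane(d,*cc[i],h),4))
E
```

```text
large top (array([0.5734631 , 0.04830534, 0.07747186]), np.float64(0.002836128924331232)) [0.57214881 0.04895746 0.078     ] [0.57447756 0.04729217 0.078     ]
dish [0.57165951 0.04745222 0.062     ]
[343 303  16  17 215] [ 0.5678 -0.3125  0.01  ]
[296 336  13  14 137] [ 0.438  -0.3041  0.0095]
```

Emit:
move_arm(moves=[[[-0.009,-0.0045,-0.03,0,0,0,0.05],[0,0,-0.03,0,0,0,0.05],[0,0,-0.03,0,0,0,0.05],[0,0,-0.025,0,0,0,0.05],[0,0,-0.016,0,0,0,0.05],[0,0,0,0,0,0,0.05],[0,0,0,0,0,0,0.05],[0,0,0,0,0,0,0.05],[0,0,0,0,0,0,0.05]]])

```text
t: 26.45
eef_pos: [0.567, -0.3151, 0.0071]
tcp_rot: [0.058, 0.704, -0.058, 0.705]
force: [0.0, -0.5, -0.6]
finger_gap: 0.0502
```

Emit:
move_arm(moves=[[[0,0,0,0,0,0,0.02],[0,0,0,0,0,0,0.02],[0,0,0,0,0,0,0.02],[0,0,0,0,0,0,0.02],[0,0,0,0,0,0,0.02],[0,0,0,0,0,0,0.02]]], newtons=30)

```text
t: 27.05
eef_pos: [0.5667, -0.3149, 0.0066]
tcp_rot: [0.058, 0.704, -0.058, 0.705]
force: [-1.1, 1.4, 8.5]
finger_gap: 0.0286
```

Emit:
move_arm(moves=[[[0,0,0.005,0,0,0,0.02],[0,0,0.015,0,0,0,0.02],[0,0,0.03,0,0,0,0.02],[0,0,0.04,0,0,0,0.02],[0,0,0.04,0,0,0,0.02],[0,0,0,0,0,0,0.02],[0,0,0,0,0,0,0.02],[0,0,0,0,0,0,0.02],[0,0,0,0,0,0,0.02]]])

```text
t: 27.95
eef_pos: [0.5656, -0.3145, 0.1348]
tcp_rot: [0.058, 0.705, -0.058, 0.704]
force: [-0.3, -0.1, -0.7]
finger_gap: 0.0284
```

```bash
python3 - <<'E'
from h import *
s=env.state();print(s["t"],s["eef_pos"],s["force"],s["finger_gap"])
d=snap("side");c=proj(d,s["eef_pos"]);x,y=int(c[0]),int(c[1]);print(c)
A=cv2.cvtColor(d["frame"],cv2.COLOR_RGB2BGR)[y-60:y+40,x-50:x+50]
cv2.imwrite("pics/a12.png",cv2.resize(A,None,fx=5,fy=5,interpolation=cv2.INTER_CUBIC))
E
```

```text
27.95 [ 0.5656391  -0.31449449  0.13478125] [-0.27758758 -0.11412805 -0.72271863] 0.02839680233691
[360.62334258 282.96746017]
```

View pics/a12.png

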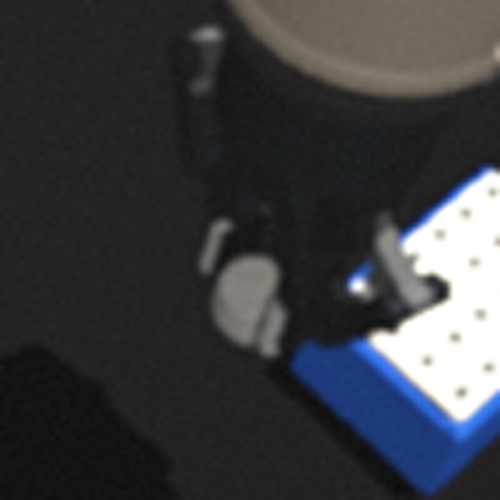

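Medium weight in the grip at crop centre (247,300), between the pads at (215,245) and (270,330). That was my 16th picture, so from here I check numerically; its silhouette looks a little tall, so I check for tilt.

```bash
python3 - <<'E'
from h import *
s=env.state();P=s["eef_pos"]
d=snap("side");c=proj(d,P);x,y=int(c[0]),int(c[1])
f=d["frame"].astype(int)
print(x,y)
for r in range(y-16,y+14): print(r,' '.join('%3d'%v for v in f[r,x-14:x+12].min(1)))
# predicted silhouettes, upright cylinder: underside at TCP z-.0066
for z in(-.0066,.0114):
    q=np.array([proj(d,P+[.015*np.cos(t),.015*np.sin(t),z]) for t in np.linspace(0,6.28,13)]);print(np.round(q.min(0),1),np.round(q.max(0),1))
E
```

```text
360 282
266  31  34  32  32  31  30  53  76  87  76  48  29  25  24  25  25  25  29  29  27  22  24  27  31  30  30
267  33  31  36  32  31  41  75 106 114  92  57  29  25  25  22  27  24  26  28  30  23  27  28  29  29  28
268  33  35  33  33  31  45  87 110  93  58  35  24  22  23  25  23  23  30  27  25  24  25  29  28  32  28
269  35  36  35  31  32  61  99 104  69  35  24  21  24  24  25  26  27  33  31  26  26  23  27  27  28  30
270  36  34  33  29  38  77 103  92  52  26  21  22  24  23  23  22  28  30  27  25  26  26  26  30  29  28
271  33  31  36  31  47  86 103  74  39  21  24  22  21  20  23  22  28  32  26  26  27  22  25  28  31  29
272  32  36  32  36  56  93 104  67  31  20  22  26  35  40  39  42  42  39  30  25  25  27  26  28  29  25
273  34  36  31  40  69  99  91  52  25  21  37  54  71  81  82  82  80  70  51  29  20  22  26  29  27  28
274  34  34  31  45  83 104  77  33  22  48  76  93 110 119 120 119 117 106  81  46  27  24  26  32  30  31
275  33  32  34  46  84  98  65  30  41  78 107 117 121 124 121 120 124 122 107  68  33  25  25  30  29  31
276  33  33 
[... 1503 characters left out ...]
  33  34  32  33  35  34  33  33  31  37  53  75  91  94  83  80 102 119 118  76  35  22  26  28  27  30
291  35  34  32  34  32  30  34  33  33  32  34  37  49  54  58  72  99 121 118  78  36  24  30  28  30  29
292  32  31  33  34  31  33  34  35  32  32  32  31  34  31  36  47  78 104 105  71  34  25  21  23  26  30
293  33  35  35  35  34  32  34  34  35  33  35  32  34  33  32  34  50  65  60  44  24  20  20  25  29  30
294  35  35  32  36  36  30  33  31  35  33  34  33  32  32  31  34  33  33  33  23  18  18  21  27  28  27
295  35  33  33  33  34  33  35  32  32  33  34  32  35  33  36  34  33  28  13  20  16  19  24  28  29  30
[352.5 278. ] [367.6 291.6]
[354.1 273.2] [369.5 286.9]
```

Observed silhouette (rows 273–291, left edge col 352.5) matches the prediction for an upright, centred cylinder. Carry it over.

Emit:
move_arm(moves=[[[0.001,0.04,0,0,0,0,0.02],[0.001,0.04,0,0,0,0,0.02],[0.001,0.04,0,0,0,0,0.02],[0.001,0.04,0,0,0,0,0.02],[0.001,0.04,0,0,0,0,0.02],[0.001,0.04,0,0,0,0,0.02],[0.001,0.04,0,0,0,0,0.02],[0.001,0.04,0,0,0,0,0.02],[0.0005,0.04,0,0,0,0,0.02],[0,0.0035,0,0,0,0,0.02]]])

```text
t: 29.05
eef_pos: [0.5744, 0.0545, 0.135]
tcp_rot: [0.056, 0.705, -0.055, 0.704]
force: [1.2, 0.4, -1.5]
finger_gap: 0.0283
```

Emit:
move_arm(moves=[[[0,0,-0.02,0,0,0,0.02],[0,0,-0.01,0,0,0,0.02],[0,0,0,0,0,0,0.02],[0,0,0,0,0,0,0.02],[0,0,0,0,0,0,0.02],[0,0,0,0,0,0,0.02],[0,0,0,0,0,0,0.02]]])

```text
t: 29.75
eef_pos: [0.575, 0.0486, 0.1062]
tcp_rot: [0.058, 0.705, -0.058, 0.705]
force: [0.6, -0.8, -1.0]
finger_gap: 0.0288
```

Correct by about 1 mm and lower to z ≈ 0.085.

Emit:
move_arm(moves=[[[-0.0005,0.0005,-0.01,0,0,0,0.02],[0,0,-0.007,0,0,0,0.02],[0,0,-0.003,0,0,0,0.02],[0,0,-0.001,0,0,0,0.02],[0,0,0,0,0,0,0.02],[0,0,0,0,0,0,0.02],[0,0,0,0,0,0,0.02],[0,0,0,0,0,0,0.02]]])

```text
t: 30.55
eef_pos: [0.5738, 0.0492, 0.0846]
tcp_rot: [0.058, 0.705, -0.058, 0.704]
force: [-3.7, 0.5, 5.9]
finger_gap: 0.0283
```

Emit:
move_arm(moves=[[[0,0,0,0,0,0,0.036],[0,0,0,0,0,0,0.036],[0,0,0,0,0,0,0.045],[0,0,0,0,0,0,0.045],[0,0,0.03,0,0,0,0.045],[0,0,0.03,0,0,0,0.045],[-0.013,-0.035,0,0,0,0,0.045],[-0.013,-0.035,0,0,0,0,0.045],[-0.014,-0.035,0,0,0,0,0.045],[-0.014,-0.036,0,0,0,0,0.045]]])

```text
t: 31.55
eef_pos: [0.5196, -0.0929, 0.1449]
tcp_rot: [0.058, 0.705, -0.058, 0.705]
force: [0.2, -1.0, -0.5]
finger_gap: 0.0448
```

Emit:
move_arm(moves=[[[-0.014,-0.036,0,0,0,0,0.045],[-0.014,-0.036,0,0,0,0,0.045],[-0.014,-0.036,0,0,0,0,0.045],[-0.014,-0.036,0,0,0,0,0.045],[-0.014,-0.036,0,0,0,0,0.045],[-0.013,-0.033,0,0,0,0,0.045],[0,0,0,0,0,0,0.045],[0,0,0,0,0,0,0.045],[0,0,0,0,0,0,0.045],[0,0,0,0,0,0,0.045]]])

```text
t: 32.55
eef_pos: [0.4378, -0.3038, 0.1447]
tcp_rot: [0.057, 0.705, -0.057, 0.705]
force: [0.1, 0.4, 0.1]
finger_gap: 0.0457
```

```bash
python3 - <<'E'
from h import *
s=env.state();print(s["t"],s["eef_pos"],s["force"],s["finger_gap"])
a=snap("side");b=snap("top")
import pickle;pickle.dump((a,b),open("d4.pkl","wb"))
for d,n in((a,"side"),(b,"top")):
    c=proj(d,[.574,.049,.096]);x,y=int(round(c[0])),int(round(c[1]));print(n,c)
    f=d["frame"].astype(int)
    for r in range(y-10,y+16): print(r,' '.join('%3d'%v for v in f[r,x-13:x+14].min(1)))
    for R,z,nm in((.015,.096,"Mtop"),(.015,.078,"Mbot"),(.02,.078,"Ltop"),(.02,.058,"Lbot")):
        q=np.array([proj(d,[.574+R*np.cos(t),.049+R*np.sin(t),z]) for t in np.linspace(0,6.28,25)]);print(nm,np.round(q.min(0),1),np.round(q.max(0),1))
E
```

```text
32.55 [ 0.43781824 -0.30378748  0.14474265] [0.07212759 0.40373462 0.07534893] 0.04569452712436452
side [256.60620997 186.17625189]
176  64  73  86  86  86  88  86  84  87  86  87  86  86  87  86  84  88  87  90  87  87  88  86  86  86  85  86
177 137 100  87  86  87  89  89  86  87  86  89  87  88  88  86  89  87  88  86  86  88  87  87  87  85  87  88
178 193 125  89  85  87  88  87  87  85  85  87  89  87  85  86  87  87  86  89  87  86  86  87  86  89  89  87
179 198 125  85  85  88  87  88  87  88  88  87  87  87  88  88  88  87  88  89  89  87  88  89  85  86  88  86
180 188 113  84  84  85  88  86  88  87  88  89  87  86  86  86  85  87  86  86  87  88  86  85  88  88  87  86
181 188 112  83  86  85  86  91  89  88  86  87  86  87  89  86  87  84  88  86  88  88  86  87  89  88  86  89
182 193 120  85  83  88  86  89  88  85  87  91  86  86  88  85  89  89  85  88  87  90  88  85  88  86  87  85
183 200 128  86  84  88  89  87  89  86  89  86  87  87  89  87  85  86  90  87  86  88  88  86  88  88  88  86
184 201 131  85  84  86  88  87  87  89  85  87  85  87  86  87  87  87 
[... 4451 characters left out ...]
 251 241
201 236 235 238 250 253 253 251 238 238 243 245 248 248 248 249 248 243 244 247 250 249 252 253 253 252 244 239
202 235 233 229 241 250 253 253 248 245 247 248 244 242 241 242 242 238 245 249 252 253 253 253 252 245 236 238
203 236 235 233 233 241 250 252 252 252 253 252 249 246 245 245 246 247 252 253 253 253 253 251 245 237 236 239
204 237 237 236 234 232 242 247 251 252 253 253 253 253 253 252 253 253 253 253 253 253 249 245 239 237 239 240
205 237 237 237 237 236 237 236 238 245 250 252 252 252 253 253 253 253 253 251 249 248 241 239 239 240 240 240
Mtop [222.2 184.3] [233.7 195.7]
Mbot [222.8 185.3] [234.  196.5]
Ltop [220.9 183.5] [235.9 198.4]
Lbot [221.5 184.5] [236.2 199.2]
```

Top view pixel values: medium's disc spans columns 222–233, rows 184.5–195.5, as predicted for centred on the large one. Now the small weight.

Emit:
move_arm(moves=[[[-0.0005,-0.001,-0.03,0,0,0,0.042],[0,0,-0.03,0,0,0,0.042],[0,0,-0.03,0,0,0,0.042],[0,0,-0.03,0,0,0,0.042],[0,0,-0.0185,0,0,0,0.042],[0,0,0,0,0,0,0.042],[0,0,0,0,0,0,0.042],[0,0,0,0,0,0,0.042],[0,0,0,0,0,0,0.042]]])

```text
t: 33.55
eef_pos: [0.4375, -0.306, 0.0074]
tcp_rot: [0.058, 0.704, -0.058, 0.705]
force: [0.0, 0.5, 0.3]
finger_gap: 0.0422
```

Emit:
move_arm(moves=[[[0,0,0,0,0,0,0.012],[0,0,0,0,0,0,0.012],[0,0,0,0,0,0,0.012],[0,0,0,0,0,0,0.012],[0,0,0,0,0,0,0.012],[0,0,0,0,0,0,0.012]]], newtons=25)

```text
t: 34.15
eef_pos: [0.4372, -0.3059, 0.007]
tcp_rot: [0.058, 0.704, -0.058, 0.705]
force: [-1.5, 1.9, 9.7]
finger_gap: 0.0209
```

Emit:
move_arm(moves=[[[0,0,0.005,0,0,0,0.012],[0,0,0.015,0,0,0,0.012],[0,0,0.03,0,0,0,0.012],[0,0,0.04,0,0,0,0.012],[0,0,0.04,0,0,0,0.012],[0,0,0.02,0,0,0,0.012],[0,0,0,0,0,0,0.012],[0,0,0,0,0,0,0.012],[0,0,0,0,0,0,0.012]]])

```text
t: 35.05
eef_pos: [0.4363, -0.3055, 0.1558]
tcp_rot: [0.058, 0.705, -0.058, 0.704]
force: [0.2, 0.3, -0.9]
finger_gap: 0.0203
```

```bash
python3 - <<'E'
from h import *
s=env.state();P=s["eef_pos"];print(s["t"],P,s["force"],s["finger_gap"])
d=snap("side");c=proj(d,P);x,y=int(c[0]),int(c[1]);f=d["frame"].astype(int)
for r in range(y-13,y+11): print(r,' '.join('%3d'%v for v in f[r,x-13:x+12].min(1)))
print("cols from",x-13)
for z in(-.006,.0107):
    q=np.array([proj(d,P+[.011*np.cos(t),.011*np.sin(t),z]) for t in np.linspace(0,6.28,13)]);print(np.round(q.min(0),1),np.round(q.max(0),1))
E
```

```text
35.05 [ 0.43628985 -0.30547863  0.15584709] [ 0.23117286  0.28584301 -0.91258852] 0.020323255084460333
298  28  31  28  48  83  90  64  38  21  21  22  21  23  23  25  27  25  23  21  24  22  24  21  24  22
299  31  30  29  50  82  75  44  22  18  23  25  22  23  23  22  25  26  24  24  22  22  22  22  21  24
300  31  28  31  58  85  69  33  21  19  21  21  21  22  24  26  27  26  24  24  22  22  22  22  21  23
301  29  30  36  67  88  71  36  21  20  21  18  20  22  23  22  29  25  24  23  24  21  21  20  23  21
302  32  26  38  73  93  68  32  20  20  23  30  28  21  19  26  26  27  26  23  23  24  24  23  24  23
303  29  29  38  72  87  60  28  18  25  40  60  54  36  25  23  24  23  25  26  29  27  26  24  25  24
304  31  31  38  66  77  54  25  21  37  71  95  91  61  35  24  21  22  23  25  24  23  26  25  24  27
305  29  29  35  53  61  44  22  24  59  94 111 112  85  50  27  24  25  26  27  27  28  26  26  24  24
306  30  31  30  36  43  32  21  34  79 107 115 115  95  56  28  25  21  26  26  26  24  23  25  25  23
307  28  29  30  31  32  25  21  50  92 113 116 112  96  58  
[... 868 characters left out ...]
22  20
316  28  31  30  31  29  30  28  32  49  76  84  74  92 108 114  82  40  19  22  23  24  24  23  25  21
317  28  29  29  32  29  28  29  28  32  42  54  69  93 113 113  78  34  20  23  22  23  23  21  22  21
318  34  30  29  32  30  32  29  29  25  27  35  56  93 115 115  76  31  21  24  25  28  24  23  25  21
319  28  28  32  30  29  30  31  30  28  27  31  47  82 109 115  77  34  23  22  28  24  23  22  22  20
320  29  29  31  31  30  31  28  30  30  29  28  35  60  89  94  66  37  27  25  27  24  24  22  23  25
321  29  28  32  29  30  27  31  31  27  32  27  26  35  48  50  36  28  27  28  31  31  25  26  25  25
cols from 294
[301.  307.1] [313.1 318.5]
[301.6 302.7] [314.  314.3]
```

Emit:
move_arm(moves=[[[0.0135,0.0355,0,0,0,0,0.012],[0.0135,0.0355,0,0,0,0,0.012],[0.0135,0.0355,0,0,0,0,0.012],[0.0135,0.0355,0,0,0,0,0.012],[0.0135,0.0355,0,0,0,0,0.012],[0.014,0.0355,0,0,0,0,0.012],[0.014,0.0355,0,0,0,0,0.012],[0.014,0.0355,0,0,0,0,0.012],[0.014,0.0355,0,0,0,0,0.012],[0.014,0.035,0,0,0,0,0.012]]])

```text
t: 36.1
eef_pos: [0.5741, 0.0501, 0.1553]
tcp_rot: [0.058, 0.705, -0.058, 0.704]
force: [0.4, -1.2, -0.5]
finger_gap: 0.0202
```

Emit:
move_arm(moves=[[[0,0,0,0,0,0,0.012],[0,0,-0.02,0,0,0,0.012],[0,0,-0.012,0,0,0,0.012],[0,0,0,0,0,0,0.012],[0,0,0,0,0,0,0.012],[0,0,0,0,0,0,0.012],[0,0,0,0,0,0,0.012],[0,0,0,0,0,0,0.012]]])

```text
t: 36.9
eef_pos: [0.5745, 0.0487, 0.1248]
tcp_rot: [0.058, 0.704, -0.058, 0.705]
force: [-0.4, 0.6, -0.9]
finger_gap: 0.0206
```

Emit:
move_arm(moves=[[[0,0.0005,-0.01,0,0,0,0.012],[0,0,-0.007,0,0,0,0.012],[0,0,-0.003,0,0,0,0.012],[0,0,-0.001,0,0,0,0.012],[0,0,0,0,0,0,0.012],[0,0,0,0,0,0,0.012],[0,0,0,0,0,0,0.012],[0,0,0,0,0,0,0.012]]])

```text
t: 37.7
eef_pos: [0.5741, 0.0491, 0.1032]
tcp_rot: [0.058, 0.705, -0.058, 0.705]
force: [0.6, -0.8, 0.3]
finger_gap: 0.0209
```

Emit:
move_arm(moves=[[[0,0,-0.0005,0,0,0,0.012],[0,0,0,0,0,0,0.025],[0,0,0,0,0,0,0.028],[0,0,0,0,0,0,0.04],[0,0,0,0,0,0,0.04],[0,0,0.02,0,0,0,0.04],[0,0,0.04,0,0,0,0.04],[0,0,0.04,0,0,0,0.04],[-0.01,0.04,0,0,0,0,0.05],[-0.01,0.04,0,0,0,0,0.05]]])

```text
t: 38.7
eef_pos: [0.5548, 0.1294, 0.2043]
tcp_rot: [0.059, 0.704, -0.058, 0.706]
force: [-0.1, 0.3, 0.0]
finger_gap: 0.0496
```

Emit:
move_arm(moves=[[[-0.02,0.04,0,0,0,0,0.05],[-0.02,0.04,0,0,0,0,0.05],[-0.02,0.04,0,0,0,0,0.05],[0,0.04,0,0,0,0,0.05],[0,0,0,0,0,0,0.05],[0,0,0,0,0,0,0.05]]])

```text
t: 39.3
eef_pos: [0.494, 0.2898, 0.2025]
tcp_rot: [0.057, 0.705, -0.057, 0.705]
force: [-1.0, -1.5, -0.1]
finger_gap: 0.05
```

```bash
python3 - <<'E'
from h import *
s=env.state();print(s["t"],s["eef_pos"],s["force"],s["finger_gap"])
a=snap("side");b=snap("top")
import pickle;pickle.dump((a,b),open("d5.pkl","wb"))
for d,n in((a,"side"),(b,"top")):
    c=proj(d,[.574,.049,.09]);x,y=int(round(c[0])),int(round(c[1]));print(n,"cols from",x-13)
    f=d["frame"].astype(int)
    for r in range(y-12,y+16): print(r,' '.join('%3d'%v for v in f[r,x-13:x+14].min(1)))
    for R,z,nm in((.011,.1127,"Stop"),(.011,.096,"Sbot"),(.015,.096,"Mtop"),(.015,.078,"Mbot"),(.02,.078,"Ltop"),(.02,.058,"Lbot")):
        q=np.array([proj(d,[.574+R*np.cos(t),.049+R*np.sin(t),z]) for t in np.linspace(0,6.28,25)]);print(nm,np.round(q.min(0),1),np.round(q.max(0),1))
E
```

```text
39.3 [0.49398269 0.28978781 0.20252361] [-1.00572214 -1.52155036 -0.1156441 ] 0.04997663832911979
side cols from 244
176  87 132 162 183 213 234 237 238 238 237 237 237 236 236 236 235 235 236 236 238 237 213 168 144 140 142 142
177 181 211 231 236 237 237 236 235 235 235 235 235 235 235 234 235 235 236 236 237 238 236 196 148 138 143 139
178 235 238 236 235 235 232 233 234 234 232 231 229 229 228 230 232 235 235 236 235 236 237 216 169 143 138 140
179 236 235 234 233 232 233 232 233 231 226 218 211 207 205 211 218 230 235 236 235 234 236 235 213 167 139 136
180 233 234 235 233 233 233 234 233 227 211 203 199 200 200 201 207 222 234 235 235 236 236 239 235 194 147 135
181 233 233 234 233 234 233 234 233 219 202 202 200 201 201 202 203 213 231 237 237 236 235 237 237 216 164 138
182 233 233 234 234 234 233 235 233 205 188 197 201 204 204 203 195 194 222 236 236 236 236 236 238 235 191 147
183 233 233 233 232 233 234 235 226 179 158 177 195 201 197 193 172 156 206 235 236 236 236 237 237 236 215 170
184 232 232 232 233 233 234 236 206 142 110 134 159 168 168 157 130 130 199 233 236 236
[... 5002 characters left out ...]
48 249 248 243 244 247 249 249 252 253 253 252 244 239
202 235 233 229 241 250 253 253 248 246 247 248 244 242 241 242 242 238 245 249 252 253 253 253 251 245 236 238
203 236 235 233 234 241 250 252 252 253 253 252 248 245 245 245 246 247 252 253 253 253 253 251 245 237 236 239
204 237 237 237 234 232 242 247 251 252 253 253 253 253 253 253 253 253 253 253 253 253 249 245 239 238 239 240
205 237 237 237 237 236 237 236 238 245 250 252 252 252 253 253 253 253 253 251 249 248 242 239 239 239 240 240
Stop [223.3 184.9] [231.9 193.5]
Sbot [223.8 185.9] [232.2 194.2]
Mtop [222.2 184.3] [233.7 195.7]
Mbot [222.8 185.3] [234.  196.5]
Ltop [220.9 183.5] [235.9 198.4]
Lbot [221.5 184.5] [236.2 199.2]
```

Both views agree with an upright, centred three-weight stack (small's top at side cols 252–260, rows 179–184; predicted 252–261, 178–185). Now return to the knob.

Emit:
move_arm(moves=[[[0,0,0.045,0,0,0,0.05],[0,0,0.045,0,0,0,0.05],[0.03,-0.037,0,0,0,0,0.05],[0.03,-0.037,0,0,0,0,0.05],[0.03,-0.037,0,0,0,0,0.05],[0.03,-0.037,0,0,0,0,0.05],[0.03,-0.037,0,0,0,0,0.05],[0.03,-0.037,0,0,0,0,0.05],[0.03,-0.037,0,0,0,0,0.05],[0.01,-0.005,0,0,0,0,0.05]]])

```text
t: 40.4
eef_pos: [0.7156, 0.0168, 0.2927]
tcp_rot: [0.06, 0.704, -0.062, 0.705]
force: [-1.4, 0.2, 0.7]
finger_gap: 0.0499
```

Emit:
move_arm(moves=[[[0,0,0,0,0,0,0.05],[0,0,0,0,0,0,0.05],[0,0,0,0,0,0,0.05],[0,0,0,0,0,0,0.05],[0,0,0,0,0,0,0.05],[0,0,0,0,0,0,0.05]]])

```text
t: 41.0
eef_pos: [0.7141, 0.0258, 0.2931]
tcp_rot: [0.058, 0.705, -0.058, 0.705]
force: [0.1, -0.9, 0.1]
finger_gap: 0.0501
```

```bash
python3 - <<'E'
from h import *
import pickle
a,b=pickle.load(open("d5.pkl","rb"));print(env.state()["eef_pos"])
for d,n in((a,"side"),(b,"top")):
    c=proj(d,[.714,.026,.2427]);x,y=int(round(c[0])),int(round(c[1]));print(n,"pred",c,"cols from",x-10)
    f=d["frame"].astype(int)
    for r in range(y-8,y+9): print(r,' '.join('%3d'%v for v in f[r,x-10:x+11].min(1)))
E
```

```text
[0.71408587 0.02575174 0.29306451]
side pred [309.5686765  123.40853702] cols from 300
115 184 143 133 173 220 238 239 236 231 226 225 229 232 234 234 232 232 233 233 233 234
116 205 172 134 132 174 218 238 239 237 231 225 223 226 230 232 233 234 234 232 233 232
117 200 195 168 137 137 176 214 236 239 236 234 227 224 225 230 232 233 234 231 229 226
118 197 199 194 169 141 138 167 204 234 238 238 235 230 224 223 227 230 229 226 224 225
119 198 195 189 174 146 128 130 152 196 226 237 238 236 231 219 215 215 217 224 229 232
120 196 177 158 144 132 127 124 127 141 168 208 232 238 231 221 211 210 217 226 233 235
121 185 145 116 117 126 128 125 122 122 116 137 187 216 225 228 228 225 222 222 229 232
122 168 117  93 107 121 127 126 124 126 120  97 112 162 209 232 237 235 230 222 221 227
123 155  99  78  95 112 123 129 130 128 126 110  83  97 151 204 235 238 236 230 225 221
124 169 119  79  82 102 117 125 123 115 111 114 108  83  79 124 189 232 239 235 232 227
125 191 157 103  75  88 104 104 100  86  80  97 114 106  79  64 110 183 220 236 235 232
126 198 187 136  82  73  86  82  75  66  75 1
[... 1329 characters left out ...]
 191 191 191 191 188 181 179 184 186 188 188 190 191 191 194 195 195 195 195 195 196
121 191 191 191 189 178 162 155 162 165 167 170 175 177 179 188 193 195 195 195 196 196
122 191 190 191 185 165 147 142 142 143 142 146 151 151 154 170 189 195 196 195 195 196
123 192 191 192 183 156 147 148 146 145 142 141 138 137 137 151 183 195 196 196 196 196
124 192 192 191 182 151 140 144 146 146 145 144 143 143 138 145 181 193 196 196 196 197
125 193 192 192 181 143 123 125 129 132 134 137 139 139 137 147 182 195 196 196 197 195
126 192 192 193 179 133 104 104 107 111 116 119 123 125 126 151 184 195 197 196 197 197
127 193 194 193 181 135 111 103  95  92  94  99 102 106 120 159 188 196 198 197 197 197
```

```bash
python3 - <<'E'
from h import *
import pickle
a,b=pickle.load(open("d5.pkl","rb"))
for p,q in(((233.3,124),(306,124)),((233.3,124.5),(305.5,123.5)),((233.3,123.5),(306.5,124))): print(cross(b,p,a,q))
H=np.array([.6594,.0361,.05])
E
```

```text
(array([0.70344733, 0.02747725, 0.24462382]), np.float64(0.0009935326154822453))
(array([0.70157258, 0.02736875, 0.24694593]), np.float64(0.0010360088232067757))
(array([0.70489368, 0.02745016, 0.24397217]), np.float64(0.001190248019622013))
```

The triangulated knob is at (0.703, 0.0275, 0.2445), 10 mm short of where I let go; use that.

Emit:
move_arm(moves=[[[-0.0105,0.0015,0,0,0,0,0.05],[0,0,-0.02,0,0,0,0.05],[0,0,-0.02,0,0,0,0.05],[0,0,-0.02,0,0,0,0.05],[0,0,-0.0075,0,0,0,0.05],[0,0,0,0,0,0,0.05],[0,0,0,0,0,0,0.05]]])

```text
t: 41.7
eef_pos: [0.704, 0.0267, 0.2263]
tcp_rot: [0.058, 0.704, -0.058, 0.705]
force: [-0.5, -0.3, 1.1]
finger_gap: 0.0499
```

Emit:
move_arm(moves=[[[0,0,0,0,0,0,0.01],[0,0,0,0,0,0,0.01],[0,0,0,0,0,0,0.01],[0,0,0,0,0,0,0.01],[0,0,0,0,0,0,0.01],[0,0,0,0,0,0,0.01]]], newtons=30)

```text
t: 42.3
eef_pos: [0.7044, 0.0274, 0.2264]
tcp_rot: [0.058, 0.704, -0.057, 0.705]
force: [0.8, 3.5, 6.5]
finger_gap: 0.0213
```

```bash
python3 - <<'E'
from h import *
print(env.state()["eef_pos"])
H=np.array([.6594,.0361,.05]);f=np.array([.9866,-.1633,0]);r=np.hypot(.192,.045);p0=np.arctan2(.045,.192)
P=np.array([H-f*r*np.cos(p0+t)+[0,0,r*np.sin(p0+t)] for t in np.linspace(1.57,0,31)])
Q=np.round(P*2000)/2000
print(Q[0],Q[10],Q[20],Q[30]);D=np.round(np.diff(Q,axis=0),4)
for i in(0,10,20): print([list(map(float,x))+[0,0,0,.01] for x in D[i:i+10]])
E
```

```text
[0.70440561 0.02739548 0.22641589]
[0.7035 0.029  0.242 ] [0.603  0.0455 0.2385] [0.5175 0.0595 0.185 ] [0.47   0.0675 0.095 ]
[[-0.01, 0.0015, 0.002, 0, 0, 0, 0.01], [-0.01, 0.0015, 0.0015, 0, 0, 0, 0.01], [-0.01, 0.002, 0.001, 0, 0, 0, 0.01], [-0.01, 0.0015, 0.0005, 0, 0, 0, 0.01], [-0.0105, 0.0015, 0.0, 0, 0, 0, 0.01], [-0.01, 0.002, -0.0005, 0, 0, 0, 0.01], [-0.01, 0.0015, -0.001, 0, 0, 0, 0.01], [-0.01, 0.0015, -0.002, 0, 0, 0, 0.01], [-0.01, 0.002, -0.002, 0, 0, 0, 0.01], [-0.01, 0.0015, -0.003, 0, 0, 0, 0.01]]
[[-0.0095, 0.0015, -0.003, 0, 0, 0, 0.01], [-0.0095, 0.0015, -0.004, 0, 0, 0, 0.01], [-0.0095, 0.0015, -0.004, 0, 0, 0, 0.01], [-0.009, 0.0015, -0.0045, 0, 0, 0, 0.01], [-0.0085, 0.0015, -0.0055, 0, 0, 0, 0.01], [-0.0085, 0.0015, -0.0055, 0, 0, 0, 0.01], [-0.0085, 0.0015, -0.006, 0, 0, 0, 0.01], [-0.008, 0.001, -0.007, 0, 0, 0, 0.01], [-0.0075, 0.0015, -0.0065, 0, 0, 0, 0.01], [-0.007, 0.001, -0.0075, 0, 0, 0, 0.01]]
[[-0.007, 0.001, -0.008, 0, 0, 0, 0.01], [-0.006, 0.0015, -0.008, 0, 0, 0, 0.01], [-0.006, 0.0005, -0.008, 0, 0, 0, 0.01], [-0.0055, 0.001, -0.009, 0, 0, 0, 0.01], [-0.005, 0.001, -0.009, 0, 0, 0, 0.01], [-0.0045, 0.0005, -0.009, 0, 0, 0, 0.01], [-0.0045, 0.001, -0.0095, 0, 0, 0, 0.01], [-0.0035, 0.0005, -0.0095, 0, 0, 0, 0.01], [-0.003, 0.0005, -0.01, 0, 0, 0, 0.01], [-0.0025, 0.0005, -0.01, 0, 0, 0, 0.01]]
```

Pinched (gap 21.3 mm). Lower along the arc.

Emit:
move_arm(moves=[[[-0.01,0.0015,0.002,0,0,0,0.01],[-0.01,0.0015,0.0015,0,0,0,0.01],[-0.01,0.0015,0.001,0,0,0,0.01],[-0.01,0.0015,0.0005,0,0,0,0.01],[-0.0105,0.0015,0,0,0,0,0.01],[-0.01,0.002,-0.0005,0,0,0,0.01],[-0.01,0.0015,-0.001,0,0,0,0.01],[-0.01,0.0015,-0.002,0,0,0,0.01],[-0.01,0.002,-0.002,0,0,0,0.01],[-0.01,0.0015,-0.003,0,0,0,0.01]]])

```text
t: 43.3
eef_pos: [0.6044, 0.044, 0.2232]
tcp_rot: [0.058, 0.703, -0.057, 0.706]
force: [3.6, 7.4, 6.3]
finger_gap: 0.0216
```

Emit:
move_arm(moves=[[[-0.0095,0.0015,-0.003,0,0,0,0.01],[-0.0095,0.0015,-0.004,0,0,0,0.01],[-0.0095,0.0015,-0.004,0,0,0,0.01],[-0.009,0.0015,-0.0045,0,0,0,0.01],[-0.0085,0.0015,-0.0055,0,0,0,0.01],[-0.0085,0.0015,-0.0055,0,0,0,0.01],[-0.0085,0.0015,-0.006,0,0,0,0.01],[-0.008,0.001,-0.007,0,0,0,0.01],[-0.0075,0.0015,-0.0065,0,0,0,0.01],[-0.007,0.001,-0.0075,0,0,0,0.01]]])

```text
t: 44.3
eef_pos: [0.5182, 0.0582, 0.1691]
tcp_rot: [0.058, 0.704, -0.057, 0.705]
force: [-1.4, 10.6, 7.7]
finger_gap: 0.0211
```

Emit:
move_arm(moves=[[[-0.007,0.0015,-0.008,0,0,0,0.01],[-0.006,0.002,-0.008,0,0,0,0.01],[-0.006,0.001,-0.008,0,0,0,0.01],[-0.0055,0.001,-0.009,0,0,0,0.01],[-0.005,0.001,-0.009,0,0,0,0.01],[-0.0045,0.0005,-0.009,0,0,0,0.01],[-0.0045,0.001,-0.0095,0,0,0,0.01],[-0.0035,0.0005,-0.0095,0,0,0,0.01],[-0.003,0.0005,-0.009,0,0,0,0.01],[-0.0025,0.0005,-0.008,0,0,0,0.01]]])

```text
t: 45.3
eef_pos: [0.4703, 0.0663, 0.0808]
tcp_rot: [0.058, 0.705, -0.058, 0.705]
force: [-1.3, 1.8, 3.9]
finger_gap: 0.0214
```

Emit:
move_arm(moves=[[[0,0,-0.002,0,0,0,0.01],[0,0,0,0,0,0,0.01],[0,0,0,0,0,0,0.01]]])

```text
t: 45.6
eef_pos: [0.4698, 0.0663, 0.079]
tcp_rot: [0.058, 0.705, -0.058, 0.704]
force: [-4.9, 3.1, -2.8]
finger_gap: 0.0212
```

Emit:
move_arm(moves=[[[0,0,-0.001,0,0,0,0.01],[0,0,-0.001,0,0,0,0.01],[0,0,0,0,0,0,0.01],[0,0,0,0,0,0,0.01]]])

```text
t: 46.0
eef_pos: [0.4694, 0.0663, 0.077]
tcp_rot: [0.058, 0.705, -0.058, 0.704]
force: [-6.1, 3.6, 0.2]
finger_gap: 0.0214
```

Emit:
move_arm(moves=[[[0,0,-0.001,0,0,0,0.01],[0,0,-0.001,0,0,0,0.01],[0,0,0,0,0,0,0.01],[0,0,0,0,0,0,0.01]]])

```text
t: 46.4
eef_pos: [0.4689, 0.0664, 0.0749]
tcp_rot: [0.058, 0.706, -0.058, 0.704]
force: [-8.7, 4.2, 0.5]
finger_gap: 0.0212
```

```bash
cat > hood.py <<'E'
from h import *
import pickle
a0,b0=pickle.load(open("d0.pkl","rb"))
H=np.array([.6594,.0361,.05]);f=np.array([.9866,-.1633,0]);yv=np.array([.1633,.9866,0])
def pt(th,fw,z,y):  # fw forward dist from hinge
    c,s=np.cos(th),np.sin(th); return H-f*(fw*c-z*s)+[0,0,fw*s+z*c]+yv*y
d=snap("side");pickle.dump(d,open("d6.pkl","wb"))
for th in(0,.03,.06): print(th,"FRtop",proj(d,pt(th,.16,.08,-.08)).round(1),"FRbot",proj(d,pt(th,.16,0,-.08)).round(1))
# vertical profile along the right wall's top edge: several points along edge, darkest row
for n,e in(("start",a0),("now",d)):
    g=e["frame"].astype(int).min(2)
    out=[]
    for fw in(.06,.08,.1,.12,.14,.15):
        u,v=proj(e,pt(0,fw,.08,-.08)); x=int(round(u)); r0=int(v)-9
        out.append((x,round(float(v),1),r0+int(np.argmin(g[r0:r0+14,x])),int(g[r0:r0+14,x].min())))
    print(n,out)
E
python3 hood.py; python3 -c "
from h import *
s=env.state();print(s['eef_pos'],s['force'])"
```

```text
0 FRtop [242.3 208.3] FRbot [243.8 229.7]
0.03 FRtop [243.2 206.6] FRbot [243.8 228.5]
0.06 FRtop [244.1 204.9] FRbot [243.8 227.2]
start [(281, 194.0, 194, 103), (273, 196.8, 196, 99), (266, 199.6, 199, 97), (258, 202.5, 201, 102), (250, 205.4, 204, 99), (246, 206.8, 206, 102)]
now [(281, 194.0, 194, 104), (273, 196.8, 197, 97), (266, 199.6, 200, 98), (258, 202.5, 203, 106), (250, 205.4, 205, 104), (246, 206.8, 207, 97)]
[0.46898634 0.06642526 0.07496042] [-8.19557787  5.19899688  1.09414859]
```

Emit:
move_arm(moves=[[[0,0,0,0,0,0,0.05],[0,0,0,0,0,0,0.05],[0,0,0,0,0,0,0.05],[0,0,0.03,0,0,0,0.05],[0,0,0.03,0,0,0,0.05],[0.001,0.0005,0,0,0,0,0],[0,0,0,0,0,0,0],[0,0,0,0,0,0,0],[0,0,0,0,0,0,0],[0,0,0,0,0,0,0]]])

```text
t: 47.45
eef_pos: [0.4709, 0.0664, 0.1347]
tcp_rot: [0.058, 0.705, -0.058, 0.704]
force: [-0.4, -0.1, -0.1]
finger_gap: -0.0001
```

Emit:
move_arm(moves=[[[0,0,-0.015,0,0,0,0],[0,0,-0.008,0,0,0,0],[0,0,-0.003,0,0,0,0],[0,0,0,0,0,0,0],[0,0,0,0,0,0,0],[0,0,0,0,0,0,0]]])

```text
t: 48.05
eef_pos: [0.4715, 0.0667, 0.1097]
tcp_rot: [0.058, 0.705, -0.058, 0.705]
force: [-0.0, -0.1, 0.4]
finger_gap: -0.0001
```

Emit:
move_arm(moves=[[[0,0,-0.002,0,0,0,0],[0,0,-0.002,0,0,0,0],[0,0,0,0,0,0,0],[0,0,0,0,0,0,0],[0,0,0,0,0,0,0]]])

```text
t: 48.55
eef_pos: [0.4712, 0.0667, 0.1053]
tcp_rot: [0.058, 0.705, -0.058, 0.705]
force: [0.5, 0.7, 0.8]
finger_gap: 0.0002
```

Emit:
move_arm(moves=[[[0,0,-0.001,0,0,0,0],[0,0,-0.001,0,0,0,0],[0,0,0,0,0,0,0],[0,0,0,0,0,0,0],[0,0,0,0,0,0,0]]])

```text
t: 49.05
eef_pos: [0.4713, 0.0666, 0.1033]
tcp_rot: [0.058, 0.705, -0.058, 0.705]
force: [-0.0, 0.2, -0.1]
finger_gap: 0.0001
```

Emit:
move_arm(moves=[[[0,0,-0.001,0,0,0,0],[0,0,-0.001,0,0,0,0],[0,0,0,0,0,0,0],[0,0,0,0,0,0,0],[0,0,0,0,0,0,0]]])

```text
t: 49.55
eef_pos: [0.4715, 0.0667, 0.1023]
tcp_rot: [0.058, 0.705, -0.058, 0.705]
force: [-9.9, -1.4, 32.8]
finger_gap: -0.0001
```

Emit:
move_arm(moves=[[[0,0,-0.001,0,0,0,0],[0,0,0,0,0,0,0],[0,0,0,0,0,0,0],[0,0,0,0,0,0,0]]])

```text
t: 49.95
eef_pos: [0.4716, 0.0668, 0.102]
tcp_rot: [0.059, 0.705, -0.057, 0.705]
force: [-15.9, -1.8, 52.8]
finger_gap: 0.0
```

Hard stop at z = 0.102 (a closed knob top is at 0.103): the hood is down. Retreat and check.

Emit:
move_arm(moves=[[[0,0,0.005,0,0,0,0],[0,0,0.03,0,0,0,0],[0,0,0.04,0,0,0,0],[0,0,0.04,0,0,0,0],[-0.005,0.045,0,0,0,0,0],[-0.005,0.045,0,0,0,0,0],[0,0.045,0,0,0,0,0],[0,0.045,0,0,0,0,0],[0,0.045,0,0,0,0,0],[0,0,0,0,0,0,0]]])

```text
t: 50.95
eef_pos: [0.46, 0.2979, 0.2148]
tcp_rot: [0.056, 0.705, -0.055, 0.705]
force: [-0.0, -1.1, -0.4]
finger_gap: -0.0001
```

```bash
python3 hood.py; python3 - <<'E'
from h import *
import pickle
s=env.state();print(s["t"],s["eef_pos"],s["force"])
b=snap("top");d=pickle.load(open("d6.pkl","rb"));a0,b0=pickle.load(open("d0.pkl","rb"))
f=d["frame"].astype(int)
for r in range(176,202): print(r,' '.join('%3d'%v for v in f[r,246:270].min(1)))
for e0,e,seeds in((a0,d,{"bottle":(225,115,265,160),"box":(365,255,440,322)}),(b0,b,{"bottle":(125,133,168,172),"box":(347,122,392,180)})):
    for n,(x0,y0,x1,y1) in seeds.items(): print(n,np.abs(e0["frame"][y0:y1,x0:x1].astype(int)-e["frame"][y0:y1,x0:x1]).mean())
E
```

```text
0 FRtop [242.3 208.3] FRbot [243.8 229.7]
0.03 FRtop [243.2 206.6] FRbot [243.8 228.5]
0.06 FRtop [244.1 204.9] FRbot [243.8 227.2]
start [(281, 194.0, 194, 103), (273, 196.8, 196, 99), (266, 199.6, 199, 97), (258, 202.5, 201, 102), (250, 205.4, 204, 99), (246, 206.8, 206, 102)]
now [(281, 194.0, 194, 101), (273, 196.8, 197, 98), (266, 199.6, 200, 94), (258, 202.5, 203, 98), (250, 205.4, 206, 99), (246, 206.8, 207, 102)]
51.0 [0.46052615 0.29455028 0.21474155] [-0.29436115 -0.69989781 -0.07112813]
176 207 207 206 207 209 209 213 214 218 220 224 226 226 226 227 226 227 227 226 227 227 227 227 227
177 206 207 209 211 214 217 222 224 227 227 225 227 226 226 227 226 227 226 227 227 227 227 226 226
178 212 214 218 219 224 225 227 227 226 224 225 224 225 225 225 227 226 226 226 226 226 227 227 227
179 220 222 224 224 227 226 225 224 221 222 220 220 220 222 226 226 226 227 226 226 227 226 226 226
180 225 227 226 225 225 226 225 222 220 220 220 219 220 219 222 226 225 226 226 226 227 227 226 226
181 226 227 225 226 227 226 222 222 219 220 220 220 218 221 221 225 226 227 226 226 226 227 227 2
[... 1397 characters left out ...]
1 231
196 228 228 229 226 218 215 216 217 219 221 220 219 221 220 220 220 217 218 223 228 232 231 223 211
197 228 228 229 227 222 216 217 218 218 218 220 220 219 219 219 219 218 219 223 225 220 210 187 163
198 227 228 228 228 228 220 218 218 221 219 219 220 221 220 219 216 211 210 205 192 176 157 135 117
199 228 227 227 228 229 226 222 219 220 221 220 219 220 218 211 200 182 171 156 139 122 107 103 102
200 229 228 227 227 230 229 228 224 223 224 219 213 208 199 181 157 137 124 110  99  94 106 122 129
201 229 230 228 227 229 231 231 227 220 216 203 186 169 152 133 117 101  99  98 105 121 139 152 155
bottle 4.140370370370371
box 1.1742620232172472
bottle 1.20671834625323
box 0.4822477650063857
```

The stack shows unchanged through the hood, the hood edge lies on the closed prediction, and the bystanders' images are unchanged. Hand in.

```bash
python3 -c "
from station import env
print(env.close_job())"
```

```text
the job is handed in; nothing more can be done
None
```

I swung the hood up, set the dish on the pan, and stacked the large, medium and small weights in it. I then closed the hood and handed in at 51 s of the 141 s allowed. No verdict was reported.

**Last checks, all from pixel values:**
- **Stack:** before the hood was lowered, both views matched a centred, upright stack to within about 1 pixel (2–3 mm). Through the closed hood the outline is in the same place, though contrast is low.
- **Hood:** its top edge lies within 1 pixel of where it should be when closed. Pressing on the knob met a hard stop at z = 0.102 m, where the top of a closed knob should be 0.103 m.
- **Bottle and tip box:** their images are essentially unchanged, and the arm stands clear of everything.

**What went wrong or disagreed:**
- **Dish:** the first grasp missed because the fingertips rode on the rim and pushed the dish 13 mm along the bench. I measured it again and the second grasp held.
- **Hood knob:** it sat about 10 mm from where I had let go, so I triangulated it before closing. While closing, the pinch gave no clear sign of reaching the stop, which is why I pressed on the knob from above. My last 1 mm step raised the fingertip force to about 53 N. The 40 N limit is stated for the arm and gripper body, and I assumed it does not cover the fingertips.
- **Pictures:** I used all 16 views by the medium weight's grasp, so I checked everything after that from numbers only.

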